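Set a rack-driven length stop against its play and seat the rail

TASK

The length stop of the sawing jig stands too far toward the work, and its worn drive has a few millimetres of play. Using only its knob, back the stop off until its pointer is clearly past the brass rider (3 mm or more), then wind it forward again so that it comes to rest with its pointer exactly at the rider's point and the play taken up against the push of the work. Then lay the long square dark rail flat in the jig against the fence and press its end firmly home against the stop (about 11 N, never more than 15 N) without shifting the stop off the mark, and let go; do not disturb the other things.

Things in the scene. Friction and masses are not known exactly. Their poses are not given: they have to be found in the camera images.
- jig: the sawing jig, bolted to the bench: plywood base 160 mm (x) by 18 mm high, reaching from y = -190 to +220 mm of its origin, which is on the bench mid-width. x runs across the jig toward its fence, y along it toward the knob, z up. The rail lies on the base against the fence, its +y end at the stop. Grey pinion housing at y = +150, top 44 mm above the bench
- knob (a joint): angle (rad) of the black bar-shaped knob on the housing, 0 at the start, range -2.4 to 2.4; at 0 its bar lies along jig x. Grows clockwise seen from above, which advances the rack 14 mm per rad toward the work (jig -y); counter-clockwise backs it off. Friction holds it where left, up to 20 N of push at the rack; turning it takes about 0.35 N m
- knob_grip (a point): on the knob's upright axis, 64 mm above the bench, mid-height of its bar; x along the bar. The bar is 54 mm long, 14 mm thick and 26 mm high (top 76.5 mm above the bench) on a round skirt of 48 mm diameter (top 50.5 mm above the bench)
- drive_pin (a point): the upright 5 mm steel pin at the work end of the toothed rack, which moves the stop by its slot; it goes along the jig's y with the knob
- slot_centre (a point): middle of the 9 mm slot in the stop's tail plate, in which the pin has 4 mm of play along y. Pin 2 mm to the jig's -y side of this point: it bears on the slot's work end, play taken up against the push of the work. Pin 2 mm to the +y side: it bears on the other end, and the work would push the stop back 4 mm
- pointer_tip (a point): tip of the steel pointer on the stop, just over the rule and pointing to jig -x; it moves with the stop
- stop: the aluminium stop block, 28 x 30 x 27 mm, sliding along jig y with 3.5 N of friction of its own. Origin on the base (18 mm above the bench), on the drive line (jig x = +26 mm) in the plane of the face that looks to jig -y, against which the rail's end comes; the face reaches from x = -16 to +12 mm of it; axes as the jig's
- rail: the loose work: a straight dark wooden rail of square section, 28 x 180 x 28 mm (x, y, z), about 0.1 kg, lying on the bench to the right of the jig; origin at the centre of its underside, y along it. It is the longest offcut; either end may go to the stop
- tape_measure: tape measure, 42 x 75 x 65 mm, a bystander; origin under its centre
- marking_gauge: marking gauge, 60 x 200 x 70 mm, a bystander; origin under its centre
- glue: white glue bottle, 46 mm across, 101 mm high, a bystander; origin under its centre
- short_offcut: a shorter, lighter wooden offcut, 30 x 120 x 20 mm, a bystander; origin under its centre
- fence (a point): bottom edge of the fence's face, 18 mm above the bench, at jig x = +40 mm, y = -70 mm; axes as the jig's. The wooden fence is 10 mm high (its top 28 mm above the bench), 20 mm thick and runs along y from -188 to +85 mm of the jig, with a saw kerf; its face looks to jig -x
- rider: the brass rider fixed on the steel rule along the front of the jig: the mark. Origin at its point, which faces the pointer's tip; axes as the jig's. Pointer and rider agree when both have the same jig y. At the start the pointer stands 4 to 14 mm to the -y side of the rider

How it is judged:
By the outcome, as a careful person would: the job done as asked, in the order asked, and still so for the second after the job is handed in, with the robot touching nothing.
It also fails if it takes over 72 s, if anything falls off the work surface, if the arm or the gripper's body presses on something with over 40 N, if the wrist force passes 120 N, or if a joint passes its speed limit or range.

ROBOT

A 7-joint arm with a two-finger parallel gripper is mounted at the origin on a cart in front of the work surface, level with it; the furniture and walls round the work are solid. World frame = base frame: x ahead of the robot, y to its left, z up, the work surface at z = 0. Lengths are in mm, angles in rad, forces in N, time in s.
With the tool pointing down it reaches from about 350 to 900 mm from the base axis. Payload 19.9 kg.
Tool frame: the origin (TCP) lies where the fingers leave the gripper's body, on its centre line; the fingertips stand 73 mm ahead of it and the grasp point (between the pads) lies 54 mm ahead of it (arm.tip_reach is the z of the fingertips in the tool frame, in mm); z points along the fingers, y is the line along which they close (so a half turn about z gives the same grasp; the last joint's range is limited). The gripper opens to 85 mm and grips with 20 to 120 N. Pads are 22 mm wide; open, the fingers measure 114 mm over their backs; the gripper's body (76 mm by 85 mm) begins 54 mm behind the grasp point. The pads swing forward as they close: fully open they stand 13 mm farther back than shut.
Start: joints at [1.141, 0.417, -0.01, 1.614, 0.005, 1.111, -0.053], TCP at [236.922, -578.339, 303.86] pointing down, gripper open.
Joint ranges: [-2.81, 2.81], [-0.39, 2.02], [-1.27, 1.25], [0.06, 2.57], [-1.19, 4.33], [0.19, 2], [-2.82, 2.82]. Speed limits (rad/s): [1.89, 1.89, 2.39, 2.39, 3.01, 3.01, 3.01].

INTERFACE

Orientations are given as a unit quaternion [x, y, z, w].
In Python, from cell import arm, vision, workorder gives the robot as it stands.
- The arm moves only by the tool step_arm, never from a script. Its argument "steps" is one flat list of numbers, 5 for each row, row after row: the shift along the tool's x, y, z in mm, then the turn about the tool's z in rad, then the opening in per cent of the stroke, from 0 (shut) to 100 (fully open). In form: [x, y, z, twist, claw, x, y, z, twist, claw, ...]. A call has 1 to 5 rows; each row shifts and turns the commanded pose from where the row before left it, along the tool's axes as they then stand; what a row does not reach is not made up. A row lasts 1/10 s, in which the tool goes at most 50 mm and 8.59 degrees, less where a joint would pass 70% of its speed; a pose out of reach is approached as far as the arm can. A call is refused whole if a number of a shift passes 50 or a number of a turn 0.15, either way. A call with a gripper value outside its range is refused whole. The fingers move at their own pace and stop on an object; the grip force is fixed at half the most. Time passes only in rows, so rows that do not move let the fingers close. It gives the time, the measured TCP pose, the force, the opening and the grip force at its end, in the units of the state.
- arm.sense(): the state, without advancing time (a new reading comes with each control period).
- vision.camera(name): name is "scene" or "top" or "wrist"; returns the picture (420x560x3 uint8, red, green, blue); there is no depth.
- vision.camera_model(name): a dict with "fov_y" (degrees; the focal length in pixels is half the picture's height over the tangent of half this angle, whatever the lens; pixels are square), "cx", "cy" (the principal point, pixels), "k1" (the pictures are not rectified: a ray, as slopes to the right and down, at radius r is drawn at 1 + k1 r^2 times it, then the intrinsics apply), "R" (3x3) and "t" (3): a world point X has camera coordinates R X + t. Camera axes: x right, y down, z forward; pixel columns grow to the right and rows downward; lengths in mm; the calibration is good to about 2 mm. A picture is of the moment at which its call begins: read the wrist's pose just before it. camera_model takes no time and is no camera call; for the wrist camera it gives the pose at the moment of the call.
- workorder.close_job(): hands the job in; it is judged then, once.
The state is a dict: "t": time; "joints": joint angles; "joint_velocities": joint speeds; "joint_torque": joint torques, N m; "tool_pos": TCP position; "orientation": TCP orientation; "ft_force": force on the tool from outside, world axes, zero at the start; "ft_torque": the same for the moment, N m; "opening": opening from 0.0 (shut) to 1.0 (fully open); "grip_force": force on a finger pad.
Only numpy, scipy, OpenCV 4.12 (cv2) and the standard library are available. Lean on these libraries where they do the work, as an engineer would, in place of code of your own. Each camera call takes 0.05 s, during which the arm holds its last target. There are 200 camera calls.

## Working session

There is one attempt and no reset: what is moved stays moved. The work goes in short steps, Python scripts to look and compute and a tool call to move; the robot and the scene stay as the last step left them, time stands still between calls to the robot, and variables do not carry over. Pictures are saved under pics/ and viewed, at most 10 in all, crops included, and the job is handed in when it is done.

Besides the shell and the picture viewer there is one more tool, called after "Emit:" in YAML: its name, and indented under it one key for each argument. step_arm: Moves the arm, as the interface text tells. Its arguments: {"type":"object","properties":{"steps":{"type":"array"}},"required":["steps"]}

```bash
ls; mkdir -p pics; cat > h.py <<'E'
import numpy as np, cv2
from cell import arm, vision, workorder
def model(n):
    m=vision.camera_model(n); return m
def ray(m,u,v):
    f=210/np.tan(np.radians(m["fov_y"])/2)
    d=np.array([(u-m["cx"])/f,(v-m["cy"])/f]); s=d.copy()
    for _ in range(20): s=d/(1+m["k1"]*(s@s))
    R=np.array(m["R"]);t=np.array(m["t"])
    return -R.T@t, R.T@np.array([s[0],s[1],1])
def onz(m,u,v,z):
    o,d=ray(m,u,v); return o+d*(z-o[2])/d[2]
def proj(m,X):
    f=210/np.tan(np.radians(m["fov_y"])/2)
    c=np.array(m["R"])@np.array(X,float)+np.array(m["t"]); s=c[:2]/c[2]; s=s*(1+m["k1"]*(s@s))
    return s*f+[m["cx"],m["cy"]]
def two(m1,p1,m2,p2):
    o1,d1=ray(m1,*p1);o2,d2=ray(m2,*p2)
    A=np.stack([d1,-d2],1);k=np.linalg.lstsq(A,o2-o1,rcond=None)[0]
    a=o1+k[0]*d1;b=o2+k[1]*d2
    return (a+b)/2,np.linalg.norm(a-b)
def snap(n,f):
    im=vision.camera(n);cv2.imwrite(f"pics/{f}.png",im[:,:,::-1]);return im
E
python3 - <<'E'
from h import *
s=arm.sense();print(s)
for n in("scene","top","wrist"):
    m=model(n);print(n,m["fov_y"],m["k1"],np.round(-np.array(m["R"]).T@np.array(m["t"])),np.round(m["R"],2).tolist());
a=snap("scene","s0");b=snap("top","t0");snap("wrist","w0")
E
```

```text
pics
{'t': 0.0, 'joints': array([ 1.14050119,  0.41800083, -0.01032264,  1.61415243,  0.0047177 ,
        1.11072387, -0.05301829]), 'joint_velocities': array([-0.00011227,  0.00091065, -0.00146837, -0.00221386,  0.00117402,
        0.00186614, -0.00170042]), 'joint_torque': array([-1.74702668e-04, -8.64443636e+01,  6.78847544e-01, -4.34909892e+01,
        1.93089450e-02,  7.42377306e-03, -2.07618200e-05]), 'tool_pos': array([ 236.82756729, -578.11661528,  303.25251524]), 'orientation': array([ 9.81162513e-01,  1.93183142e-01, -1.70940125e-04, -6.06787359e-04]), 'ft_force': array([ 0.37502337, -0.14380257,  0.56551689]), 'ft_torque': array([-0.05583489, -0.02034631,  0.03215883]), 'grip_force': 0.0, 'opening': 1.0023799176704227}
scene 52.242395006609655 -0.0689216207106622 [245. 606. 670.] [[-0.89, -0.46, 0.01], [-0.29, 0.56, -0.77], [0.35, -0.69, -0.64]]
top 42.2105783319366 -0.08341956636243153 [ 269.  -70. 1630.] [[0.0, -1.0, 0.02], [-0.98, -0.01, -0.19], [0.19, -0.02, -0.98]]
wrist 70.12401040242821 -0.0018255321623853206 [ 299. -553.  374.] [[0.38, -0.93, -0.0], [-0.89, -0.37, 0.26], [-0.24, -0.1, -0.97]]
```

View pics/s0.png

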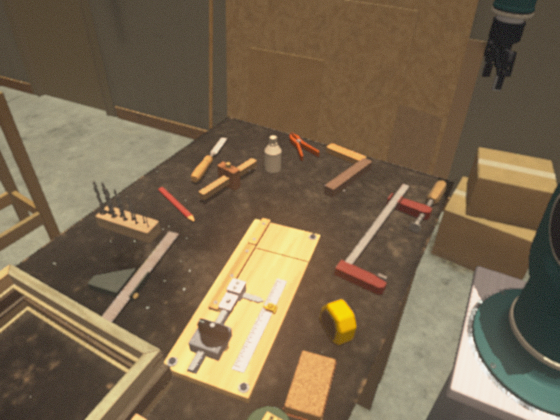

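View pics/t0.png

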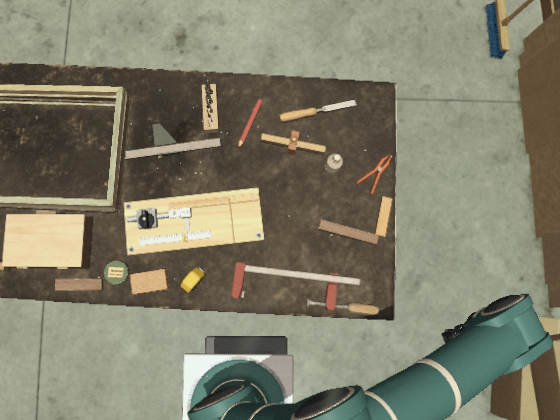

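The scene view shows the jig mid-bench with the knob at about (211,333) and the stop at (235,288). In the top view the knob is at (147,218), the stop at about (181,213), and the rail, the dark bar right of the jig, at (348,231). The jig runs along image-left, which is world +y.

```bash
python3 - <<'E'
from h import *
m=model("top")
J=[onz(m,*p,18) for p in[(125,202),(260,189),(264,240),(128,254)]]
for j in J: print(np.round(j))
print("knob",onz(m,147,218,76),"rail",onz(m,348,231,28),onz(m,320,224,28),onz(m,376,239,28))
# refine the jig by mask
im=cv2.imread("pics/t0.png");hsv=cv2.cvtColor(im,cv2.COLOR_BGR2HSV)
k=cv2.inRange(hsv,(15,50,140),(35,255,255));k[:, :120]=0
k=cv2.morphologyEx(k,cv2.MORPH_CLOSE,np.ones((7,7)))
c=max(cv2.findContours(k,0,1)[0],key=cv2.contourArea)
print(cv2.boxPoints(cv2.minAreaRect(c)))
b=[onz(m,*p,18)[:2] for p in cv2.boxPoints(cv2.minAreaRect(c))];print(np.round(b))
s=arm.sense()
from scipy.spatial.transform import Rotation as Ro
R=Ro.from_quat(s["orientation"]).as_matrix();print(R.round(2))
mw=model("wrist");cam=-np.array(mw["R"]).T@np.array(mw["t"]);print("cam in tool",R.T@(cam-s["tool_pos"]),"view",R.T@np.array(mw["R"])[2])
E
```

```text
[597. 348.  18.]
[640. -60.  18.]
[484. -74.  18.]
[439. 331.  18.]
knob [538.07138958 266.31693286  76.        ] rail [ 511.24696318 -324.47084778   28.        ] [ 531.91760057 -240.76547488   28.        ] [ 487.54026763 -408.1475496    28.        ]
[[120.79094  202.16011 ]
 [257.88425  186.58131 ]
 [263.90668  239.57875 ]
 [126.813385 255.15755 ]]
[[596. 361.]
 [648. -54.]
 [485. -73.]
 [435. 334.]]
[[ 0.93  0.38 -0.  ]
 [ 0.38 -0.93  0.  ]
 [-0.   -0.   -1.  ]]
cam in tool [ 6.71968428e+01 -6.79877043e-02 -7.07236375e+01] view [-0.26107292  0.00106301  0.9653185 ]
```

Emit:
step_arm:
  steps: [0,0,0,0.14,100,41,-28,0,0.14,100,41,-28,0,0,100,41,-28,0,0,100,41,-28,0,0,100]

```text
t: 0.65
tool_pos: [383.8, -442.8, 303.8]
orientation: [0.999, 0.055, -0.0, -0.0]
ft_force: [0.4, -0.5, -0.2]
opening: 0.999
grip_force: 0.0
```

Emit:
step_arm:
  steps: [41,-28,0,0,100,41,-28,0,0,100,41,-28,0,0,100,41,-28,0,0,100,0,0,0,0,100]

```text
t: 1.15
tool_pos: [538.1, -308.8, 303.5]
orientation: [0.998, 0.059, 0.001, -0.001]
ft_force: [-1.2, -0.3, -0.4]
opening: 1.003
grip_force: 0.0
```

```bash
python3 - <<'E'
from h import *
s=arm.sense();print(s["t"],s["tool_pos"],s["orientation"])
m=model("wrist");im=snap("wrist","w1");import json
hsv=cv2.cvtColor(im,cv2.COLOR_RGB2HSV)
for p in[(520,-324,28)]: 
    q=proj(m,p).astype(int);print(q,hsv[q[1]-3:q[1]+3,q[0]-3:q[0]+3].reshape(-1,3).mean(0))
json.dump({k:np.array(v).tolist() for k,v in m.items()},open("m1.json","w"))
E
```

```text
1.15 [ 538.12960444 -308.83951029  303.4508484 ] [ 9.98244035e-01  5.92153558e-02  7.60279336e-04 -1.34533354e-03]
[294 205] [ 11.5        114.38888889  93.72222222]
```

View pics/w1.png

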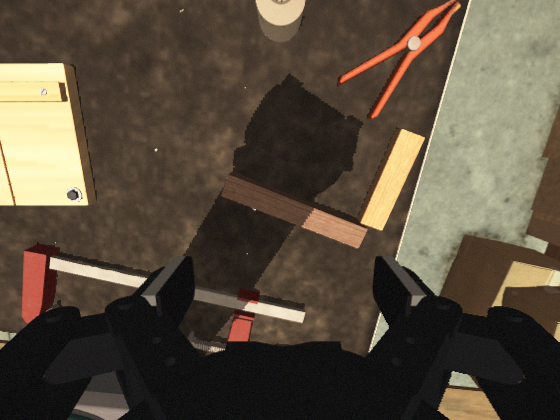

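The wrist view shows the rail from about (225,182) to (365,238), the pale offcut beside it, and the jig's end at the left.

Emit:
step_arm:
  steps: [0,-43,0,0,100,0,-43,6,0,100,0,-43,7,0,100,0,-43,7,0,100,0,-43,7,0,100]

```text
t: 1.7
tool_pos: [508.9, -100.9, 276.6]
orientation: [0.999, 0.054, -0.0, 0.0]
ft_force: [0.4, 0.9, -0.4]
opening: 1.0
grip_force: 0.0
```

Emit:
step_arm:
  steps: [0,-43,7,0,100,0,-43,7,0,100,0,-43,7,0,100,0,-43,7,0,100,0,-43,7,0,100]

```text
t: 2.2
tool_pos: [485.9, 112.8, 241.7]
orientation: [0.999, 0.054, 0.0, 0.0]
ft_force: [1.3, 0.3, 0.4]
opening: 1.001
grip_force: 0.0
```

Emit:
step_arm:
  steps: [0,-43,7,0,100,0,-43,7,0,100,0,0,0,0,100,0,0,0,0,100]

```text
t: 2.6
tool_pos: [476.8, 197.6, 227.6]
orientation: [0.998, 0.055, -0.0, 0.0]
ft_force: [-0.6, -1.1, -0.5]
opening: 1.0
grip_force: 0.0
```

```bash
cat >> h.py <<'E'
import json
from scipy.spatial.transform import Rotation as Ro
def wsnap(f):
    m=model("wrist");im=snap("wrist",f);json.dump({k:np.array(v).tolist() for k,v in m.items()},open(f+".json","w"));return m,im
def crop(f,u0,v0,u1,v1,k):
    im=cv2.imread(f"pics/{f}.png")[v0:v1,u0:u1];cv2.imwrite(f"pics/{f}c.png",cv2.resize(im,None,fx=k,fy=k,interpolation=cv2.INTER_CUBIC))
E
python3 - <<'E'
from h import *
s=arm.sense();print(s["t"],s["tool_pos"],s["orientation"],s["joints"])
m,im=wsnap("w2")
m1=json.load(open("m1.json"))
im=cv2.imread("pics/w1.png");hsv=cv2.cvtColor(im,cv2.COLOR_BGR2HSV)
k=cv2.inRange(hsv,(4,80,50),(16,255,255));roi=np.zeros_like(k);roi[165:260,210:380]=255;k&=roi
k=cv2.morphologyEx(k,cv2.MORPH_CLOSE,np.ones((5,5)));k=cv2.morphologyEx(k,cv2.MORPH_OPEN,np.ones((5,5)))
c=max(cv2.findContours(k,0,1)[0],key=cv2.contourArea);b=cv2.boxPoints(cv2.minAreaRect(c));print(b)
P=np.array([onz(m1,*p,28)[:2] for p in b]);print(P.round(1),[np.linalg.norm(P[i]-P[i-1]).round(1) for i in range(4)],P.mean(0))
E
```

```text
2.6 [476.76564959 197.61558405 227.5702124 ] [ 9.98478094e-01  5.51481982e-02 -3.69852805e-04  1.88885173e-04] [-0.15023181  0.33828689 -0.35941206  1.94484694  0.15143338  0.88508452
 -2.0477274 ]
[[210. 165.]
 [379. 165.]
 [379. 259.]
 [210. 259.]]
[[ 556.3 -220.9]
 [ 579.4 -414.1]
 [ 464.3 -437.6]
 [ 439.1 -227.4]] [np.float64(117.4), np.float64(194.5), np.float64(117.5), np.float64(211.7)] [ 509.77088559 -324.99781401]
```

View pics/w2.png

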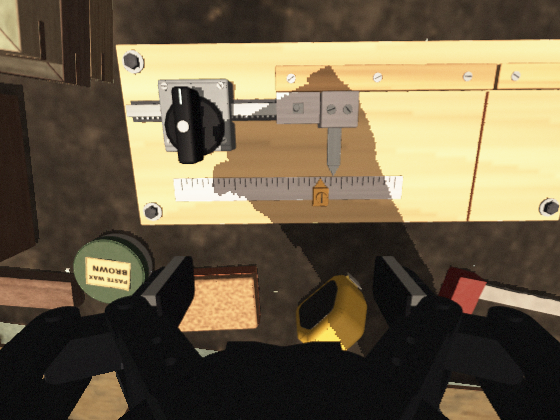

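The pictures show:
- **Knob:** centred near (187,125), with its bar along jig x.
- **Stop:** near (338,108), with the pointer tip at (335,172).
- **Rider:** point at (320,180).
- **Offset:** the pointer is about 14 mm to the -y side of the rider.

Joint 7 is at -2.05, so I'll turn the tool half round to leave room for counter-clockwise winding.

```bash
python3 - <<'E'
from h import *
m=json.load(open("w2.json"))
im=cv2.imread("pics/w2.png");hsv=cv2.cvtColor(im,cv2.COLOR_BGR2HSV)
# jig edges: mask of yellow wood
w=cv2.inRange(hsv,(12,60,60),(32,255,255))
far=[];near=[]
for u in range(150,420,10):
    col=np.where(w[20:70,u])[0]; far.append(onz(m,u,col[0]+20,18))
for u in list(range(160,270,10))+list(range(420,540,10)):
    col=np.where(w[150:250,u])[0]; near.append(onz(m,u,col[-1]+150+1,18))
for e in(far,near):
    e=np.array(e);p=np.polyfit(e[:,1],e[:,0],1);print("x=",p,"yaw",-np.arctan(p[0]),(e[:,0]-np.polyval(p,e[:,1])).std())
for n,p,z in[("dot",(183,126),76.5),("barA",(180,88),76.5),("barB",(190,163),76.5),("fenceend",(276,66),28),("fenceend2",(276,90),28),("ptr",(335,172),21),("rid",(320,180),21)]:
    print(n,onz(m,*p,z).round(1))
crop("w2",110,30,380,230,2.9)
E
```

```text
x= [-1.78305627e-01  6.62545753e+02] yaw 0.17645125619950036 6.851453296652134
x= [-1.02797354e-01  4.48383062e+02] yaw 0.10243753619942213 1.1887027192242283
dot [538.1 276.4  76.5]
barA [563.3 279.1  76.5]
barB [512.4 270.7  76.5]
fenceend [593.4 216.6  28. ]
fenceend2 [574.9 214.7  28. ]
ptr [511.1 153.2  21. ]
rid [502.1 165.9  21. ]
```

View pics/w2c.png

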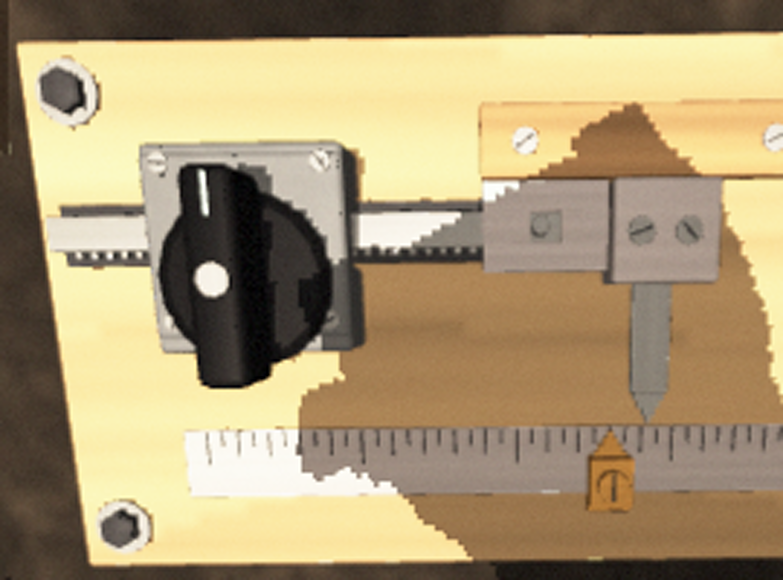

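The crop shows the knob's centre dot at (211,278), the pointer tip at (648,420), the rider point at (612,430), and the pin in its slot near (541,226).

Emit:
step_arm:
  steps: [35,-36,0,0,50,35,-36,0,0,50,0,0,0,0.15,50,0,0,0,0.15,50,0,0,0,0.15,50]

```text
t: 3.15
tool_pos: [539.2, 274.7, 227.7]
orientation: [0.985, -0.174, -0.0, 0.0]
ft_force: [-0.4, 1.1, -0.7]
opening: 0.5
grip_force: 0.0
```

Emit:
step_arm:
  steps: [0,0,0,0.15,50,0,0,0,0.15,50,0,0,0,0.15,50,0,0,0,0.15,50,0,0,0,0.15,50]

```text
t: 3.65
tool_pos: [537.2, 272.4, 220.1]
orientation: [0.905, -0.426, -0.007, 0.008]
ft_force: [-0.7, 0.4, -1.1]
opening: 0.5
grip_force: 0.0
```

Emit:
step_arm:
  steps: [0,0,0,0.15,50,0,0,0,0.15,50,0,0,0,0.15,50,0,0,0,0.15,50,0,0,0,0.15,50]

```text
t: 4.15
tool_pos: [534.6, 267.1, 208.9]
orientation: [0.767, -0.641, -0.014, 0.024]
ft_force: [-0.6, -0.8, -3.0]
opening: 0.502
grip_force: 0.0
```

Emit:
step_arm:
  steps: [0,0,0,0.15,50,0,0,0,0.15,50,0,0,0,0.15,50,0,0,0,0.15,50,0,0,0,0.15,50]

```text
t: 4.65
tool_pos: [518.7, 130.9, 124.3]
orientation: [-0.559, 0.827, 0.058, 0.019]
ft_force: [1.4, -1.2, 0.9]
opening: 0.499
grip_force: 0.0
```

Emit:
step_arm:
  steps: [0,0,0,0.15,50,0,0,0,0.15,50,0,0,0,0.14,50,0,0,0,0,50,0,0,0,0,50]

```text
t: 5.15
tool_pos: [472.5, 18.8, 125.8]
orientation: [-0.43, 0.898, 0.086, 0.03]
ft_force: [0.3, 0.1, 0.5]
opening: 0.499
grip_force: 0.0
```

```bash
python3 - <<'E'
from h import *
s=arm.sense();print(s["t"],s["tool_pos"],s["orientation"],s["joints"][6])
m,im=wsnap("w3")
q=proj(m,(538.1,276.4,76.5));print(q)
u,v=q.astype(int)
g=cv2.cvtColor(im,cv2.COLOR_RGB2GRAY);print([proj(m,p).round() for p in[(538,276,50),(511,153,21),(502,166,21)]])
r=g[v-25:v+25,u-25:u+25];k=cv2.inRange(r,170,255);n,l,st,c=cv2.connectedComponentsWithStats(k)
for i in range(1,n):
    if st[i,4]>8: print(st[i],c[i]+[u-25,v-25],onz(m,*(c[i]+[u-25,v-25]),76.5))
E
```

```text
5.15 [472.47665005  18.80118456 125.75315488] [-0.4303362   0.89801585  0.0864424   0.03009999] -2.8228418185805935
[411.42177878 519.49834405]
[array([396., 479.]), array([333., 363.]), array([351., 366.])]Traceback (most recent call last):
  File "<stdin>", line 7, in <module>
cv2.error: OpenCV(4.12.0) /io/opencv/modules/core/src/arithm.cpp:2036: error: (-215:Assertion failed) ! _src.empty() in function 'inRange'
```

View pics/w3.png

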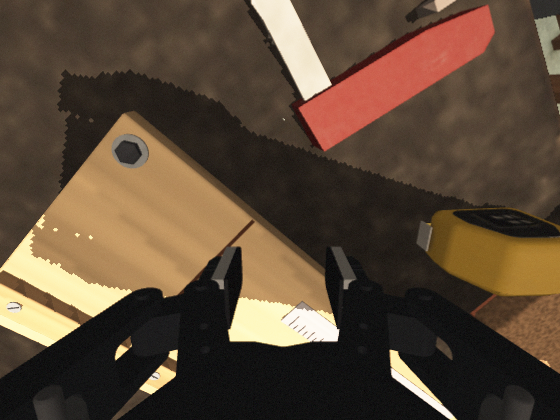

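Positive twist drives joint 7 down, so the arm ran into its joint range and wandered, without touching anything. The original orientation was the right one, so I'll back up and untwist carefully.

Emit:
step_arm:
  steps: [0,0,-30,-0.1,50]

```text
t: 5.3
tool_pos: [472.3, 15.6, 152.3]
orientation: [-0.477, 0.874, 0.084, 0.03]
ft_force: [0.9, -0.5, 0.6]
opening: 0.5
grip_force: 0.0
```

```bash
cat > st.py <<'E'
from h import *
s=arm.sense();R=Ro.from_quat(s["orientation"]).as_matrix()
print(s["t"],s["tool_pos"].round(1),"z",R[:,2].round(3),"yaw",np.arctan2(R[1,0],R[0,0]).round(3),"j",s["joints"].round(3),s["ft_force"].round(1))
E
python3 st.py
```

```text
5.3 [472.3  15.6 152.3] z [-0.028  0.176 -0.984] yaw -2.15 j [-0.934  0.819  1.251  2.117 -1.083  1.143 -2.79 ] [ 0.9 -0.5  0.6]
```

Emit:
step_arm:
  steps: [0,0,-25,-0.12,50,0,0,-25,-0.12,50,0,0,-25,-0.12,50,0,0,0,-0.12,50,0,0,0,-0.12,50]

```text
t: 5.8
tool_pos: [475.4, 1.9, 229.6]
orientation: [0.716, -0.692, -0.07, -0.058]
ft_force: [-0.5, 0.3, -0.7]
opening: 0.495
grip_force: 0.0
```

```bash
python3 st.py
```

```text
5.8 [475.4   1.9 229.6] z [-0.02   0.181 -0.983] yaw -1.539 j [-0.918  0.535  1.199  2.062 -0.771  1.091 -2.419] [-0.5  0.3 -0.7]
```

The tilt of about 10° stays, because I can only twist about the tool's z axis. I'll fit the arm's kinematics from the logged samples to plan how to remove it.

```bash
cat > fk.py <<'E'
import numpy as np, itertools, json
from scipy.spatial.transform import Rotation as Ro
from scipy.optimize import least_squares
S=[([1.1405,.418,-.0103,1.6142,.0047,1.1107,-.053],(236.83,-578.12,303.25),(.98116,.19318,-.00017,-.0006)),
([-.15023,.33829,-.35941,1.94485,.15143,.88508,-2.04773],(476.77,197.62,227.57),(.998478,.055148,-.00037,.00019)),
([-.934,.819,1.251,2.117,-1.083,1.143,-2.79],(472.3,15.6,152.3),(-.477,.874,.084,.03)),
([-.918,.535,1.199,2.062,-.771,1.091,-2.419],(475.4,1.9,229.6),(.716,-.692,-.07,-.058))]
def Z(a): return Ro.from_euler('z',a).as_matrix()
def Y(a): return Ro.from_euler('y',a).as_matrix()
def fk(j,sg,P):
    psi,tau,d1,d3,d5,d7,a4,a4b,a6,bx,by=P[:11]
    R=Z(psi+sg[0]*j[0]);p=np.array([bx,by,d1])
    R=R@Y(j[1])@Z(sg[1]*j[2]);p=p+R@[a4,0,d3]
    R=R@Y(j[3])@Z(sg[2]*j[4]);p=p+R@[a4b,0,d5]
    R=R@Y(j[5]);p=p+R@[a6,0,0]
    R=R@Z(sg[3]*j[6]+tau);p=p+R@[0,0,d7]
    return p,R
def res(P,sg):
    r=[]
    for j,p,q in S:
        a,R=fk(j,sg,P);r+=list((a-p))+list(100*(Ro.from_matrix(R).inv()*Ro.from_quat(q)).as_rotvec())
    return np.array(r+list(.01*P[6:]))
if __name__=="__main__":
    from cell import arm
    print([x for x in dir(arm) if x[0]!='_'])
    best=[]
    for sg in itertools.product([1,-1],repeat=4):
        for psi in(-2,0,2):
          for tau in(0,1.6,3.1,-1.6):
            f=least_squares(res,[psi,tau,350,400,400,200,0,0,0,0,0],args=(sg,),max_nfev=60)
            best.append((f.cost,sg,f.x))
    best.sort(key=lambda b:b[0])
    for b in best[:3]: print(b[0],b[1],b[2].round(3))
    json.dump([best[0][1],best[0][2].tolist()],open("fk.json","w"))
    print(res(best[0][2],best[0][1]).round(2))
E
time python3 fk.py
```

```text
['MotionError', 'sense', 'tip_reach']
4.39643588118675 (-1, -1, -1, -1) [-5.00000e-02 -4.76200e+00  3.04213e+02  4.96490e+02  4.90540e+02
  2.27998e+02  2.59540e+01 -2.30600e+00  4.36530e+01  1.79700e+00
 -2.75900e+00]
4.396435881197392 (-1, -1, -1, -1) [-5.00000e-02  1.52100e+00  3.04213e+02  4.96490e+02  4.90540e+02
  2.27998e+02  2.59540e+01 -2.30600e+00  4.36530e+01  1.79700e+00
 -2.75900e+00]
4.396435881233419 (-1, -1, -1, -1) [-5.00000e-02  1.52100e+00  3.04213e+02  4.96490e+02  4.90540e+02
  2.27998e+02  2.59540e+01 -2.30600e+00  4.36530e+01  1.79700e+00
 -2.75900e+00]
[ 0.2   0.01 -0.09 -0.   -0.01  0.01  0.37  0.03 -0.19 -0.    0.    0.01
  0.8  -1.   -0.82 -0.72  0.71  0.07 -1.37  0.95  1.09 -0.99  0.11 -0.09
  0.26 -0.02  0.44  0.02 -0.03]
real	0m40.781s
user	0m39.807s
sys	0m0.109s
```

```bash
cat > sim.py <<'E'
from fk import *
sg,P=json.load(open("fk.json"));P=np.array(P)
lo=np.array([-2.81,-.39,-1.27,.06,-1.19,.19,-2.82]);hi=np.array([2.81,2.02,1.25,2.57,4.33,2,2.82])
V=.7*.1*np.array([1.89,1.89,2.39,2.39,3.01,3.01,3.01])
def row(q,r,wr=300,lam=5.):
    p,R=fk(q,sg,P);pt=p+R@np.array(r[:3]);Rt=R@Z(r[3])
    def f(x):
        a,B=fk(x,sg,P);return np.r_[a-pt,wr*Ro.from_matrix(Rt.T@B).as_rotvec(),lam*(x-q)]
    l=np.maximum(lo-.01,q-V)-1e-9;h=np.minimum(hi+.01,q+V)+1e-9
    return least_squares(f,np.clip(q,l+1e-9,h-1e-9),bounds=(l,h),max_nfev=25).x
def run(q,rows,every=5,**k):
    for i,r in enumerate(rows):
        q=row(q,r,**k)
        if i%every==every-1:
            p,R=fk(q,sg,P);print(i+1,p.round(),"z",R[:,2].round(3),"yaw",np.arctan2(R[1,0],R[0,0]).round(2),"j",q.round(2))
    return q
E
cat > a.py <<'E'
from sim import *
for wr,lam in((300,20),(100,20),(1000,20)):
    print(wr,lam);q=np.clip(np.array(S[1][0]),lo,hi)
    run(q,[[35,-36,0,0]]*2+[[0,0,0,.15]]*20,wr=wr,lam=lam)
E
time python3 a.py
```

```text
300 20
5 [539. 276. 227.] z [-0.001  0.003 -1.   ] yaw -0.34 j [-0.34  0.48 -0.25  1.72  0.14  0.96 -2.55]
10 [544. 265. 224.] z [-0.033  0.09  -0.995] yaw -1.0 j [-0.7   0.48  0.31  1.73 -0.29  0.97 -2.83]
15 [548. 245. 206.] z [-0.04   0.222 -0.974] yaw -1.62 j [-1.18  0.81  1.15  1.8  -1.04  1.23 -2.83]
20 [521. 168. 181.] z [-0.002  0.371 -0.929] yaw -1.97 j [-1.05  0.77  1.14  1.99 -1.2   1.22 -2.83]
100 20
5 [539. 276. 228.] z [-0.002  0.025 -1.   ] yaw -0.32 j [-0.32  0.47 -0.27  1.72  0.12  0.95 -2.52]
10 [539. 275. 227.] z [-0.036  0.115 -0.993] yaw -0.97 j [-0.65  0.47  0.23  1.73 -0.28  0.96 -2.83]
15 [540. 271. 225.] z [-0.04   0.271 -0.962] yaw -1.55 j [-1.17  0.71  1.07  1.8  -0.99  1.19 -2.83]
20 [537. 261. 221.] z [ 0.002  0.441 -0.898] yaw -1.77 j [-1.12  0.7   1.08  1.89 -1.2   1.21 -2.83]
1000 20
5 [539. 276. 227.] z [-0.001 -0.    -1.   ] yaw -0.34 j [-0.34  0.48 -0.25  1.72  0.14  0.96 -2.55]
10 [565. 213. 214.] z [-0.016  0.044 -0.999] yaw -1.05 j [-0.63  0.5   0.31  1.73 -0.24  0.95 -2.83]
15 [575. 143. 157.] z [-0.015  0.089 -0.996] yaw -1.76 j [-1.05  0.89  1.15  1.82 -1.01  1.15 -2.83]
20 [457. -50. 112.] z [ 0.008  0.135 -0.991] yaw -2.41 j [-0.82  0.93  1.26  2.17 -1.2   1.12 -2.83]
real	0m1.977s
user	0m2.233s
sys	0m0.067s
```

```bash
cat > a.py <<'E'
from sim import *
q0=np.array([-.918,.535,1.199,2.062,-.771,1.091,-2.419])
def go(q,v,tw,n,wr):
    path=[]
    for i in range(n):
        _,R=fk(q,sg,P);q=row(q,list(R.T@np.array(v))+[tw],wr=wr,lam=20);p,R=fk(q,sg,P);path.append((p,R[:,2]))
    return q,path
out=[]
for v in [(0,0,0),(0,0,45),(45,0,0),(-40,0,0),(0,45,0),(0,-45,0),(25,0,35),(-25,0,35),(0,30,30),(0,-30,30),(30,-30,20),(30,30,20)]:
  for tw in (0,.15,-.15):
    if v==(0,0,0) and tw==0: continue
    n=22 if tw!=-.15 else 45
    q,pa=go(q0,v,tw,n,800)
    ts=[np.hypot(*z[:2]) for p,z in pa];i=int(np.argmin(ts));mz=min(p[2] for p,_ in pa[:i+1])
    out.append((ts[i],v,tw,i+1,pa[i][0].round(),pa[i][1].round(3),mz.round(),pa[-1][1].round(2)))
out.sort(key=lambda o:o[0])
for o in out[:12]: print(*o)
E
time python3 a.py
```

```text
0.047670512751563476 (0, -45, 0) -0.15 33 [ 348. -884.  167.] [ 0.044 -0.018 -0.999] 167.0 [-0.12 -0.36 -0.93]
0.07047689626835392 (0, 0, 0) -0.15 45 [498. 117. 208.] [-0.011  0.07  -0.998] 208.0 [-0.01  0.07 -1.  ]
0.10838839132919828 (0, -30, 30) 0 22 [ 402. -550.  692.] [ 0.076  0.077 -0.994] 261.0 [ 0.08  0.08 -0.99]
0.11158450143557594 (0, -30, 30) -0.15 23 [ 394. -563.  695.] [ 0.09   0.066 -0.994] 261.0 [ 0.22 -0.11 -0.97]
0.1301795247962804 (0, -45, 0) 0 22 [ 392. -826.  207.] [ 0.018  0.129 -0.991] 207.0 [ 0.02  0.13 -0.99]
0.16263586643390693 (30, -30, 20) -0.15 18 [ 763. -405.  473.] [ 0.073  0.145 -0.987] 251.0 [ 0.37 -0.07 -0.92]
0.16264522926905733 (30, -30, 20) 0 18 [ 762. -406.  473.] [ 0.073  0.145 -0.987] 251.0 [ 0.12  0.12 -0.99]
0.1723953071741334 (25, 0, 35) 0 14 [729. -27. 631.] [ 0.037  0.168 -0.985] 266.0 [ 0.15  0.14 -0.98]
0.17965012063667282 (0, 0, 45) 0 15 [486. -46. 768.] [ 0.046  0.174 -0.984] 275.0 [ 0.19  0.14 -0.97]
0.18067971030182473 (45, 0, 0) -0.15 10 [892.   5. 226.] [ 0.001  0.181 -0.984] 226.0 [ 0.53 -0.07 -0.85]
0.18110032506627738 (0, 0, 45) -0.15 13 [462.   9. 781.] [ 0.012  0.181 -0.983] 276.0 [ 0.57  0.33 -0.75]
0.1811204606447024 (45, 0, 0) 0 9 [862.   4. 228.] [-0.004  0.181 -0.983] 228.0 [ 0.16  0.19 -0.97]
real	0m20.527s
user	0m20.665s
sys	0m0.067s
```

The simulator reproduces the drift. Twisting the other way into the opposite limit should cancel the tilt, so I'll do that at a safe height and watch the tilt closely.

Emit:
step_arm:
  steps: [0,0,-25,-0.15,50,0,0,-25,-0.15,50,0,0,-25,-0.15,50,0,0,0,-0.15,50,0,0,0,-0.15,50]

```text
t: 6.3
tool_pos: [476.9, -11.7, 303.3]
orientation: [0.92, -0.382, -0.044, -0.08]
ft_force: [0.4, 0.3, -0.5]
opening: 0.505
grip_force: 0.0
```

Emit:
step_arm:
  steps: [0,0,0,-0.15,50,0,0,0,-0.15,50,0,0,0,-0.15,50,0,0,0,-0.15,50,0,0,0,-0.15,50]

```text
t: 6.8
tool_pos: [476.7, -11.8, 302.7]
orientation: [0.996, -0.019, -0.012, -0.09]
ft_force: [0.6, -0.9, -0.0]
opening: 0.497
grip_force: 0.0
```

Emit:
step_arm:
  steps: [0,0,0,-0.15,50,0,0,0,-0.15,50,0,0,0,-0.15,50,0,0,0,-0.15,50,0,0,0,-0.15,50]

```text
t: 7.3
tool_pos: [476.7, -11.8, 302.6]
orientation: [0.933, 0.347, 0.022, -0.088]
ft_force: [-0.5, 0.4, 0.1]
opening: 0.499
grip_force: 0.0
```

Emit:
step_arm:
  steps: [0,0,0,-0.15,50,0,0,0,-0.15,50,0,0,0,-0.15,50,0,0,0,-0.15,50,0,0,0,-0.15,50]

```text
t: 7.8
tool_pos: [476.7, -11.8, 302.6]
orientation: [0.741, 0.665, 0.052, -0.074]
ft_force: [0.5, -0.6, 1.2]
opening: 0.501
grip_force: 0.0
```

```bash
python3 st.py; cat > a.py <<'E'
from sim import *
from cell import arm
q=arm.sense()["joints"]
for wr in(600,900):
    run(q,[[0,0,0,-.15]]*36,wr=wr,lam=20,every=3)
E
python3 a.py
```

```text
7.8 [476.7 -11.8 302.6] z [-0.021  0.18  -0.983] yaw 1.459 j [-0.569  0.204  0.701  1.977 -0.351  1.08   0.194] [ 0.5 -0.6  1.2]
3 [474.  -7. 308.] z [-0.012  0.18  -0.984] yaw 1.92 j [-0.52  0.19  0.64  1.98 -0.33  1.08  0.63]
6 [474.  -6. 308.] z [-0.012  0.18  -0.984] yaw 2.37 j [-0.47  0.19  0.59  1.98 -0.32  1.07  1.06]
9 [474.  -6. 309.] z [-0.012  0.179 -0.984] yaw 2.82 j [-0.43  0.18  0.53  1.98 -0.31  1.07  1.5 ]
12 [474.  -5. 309.] z [-0.012  0.179 -0.984] yaw -3.02 j [-0.38  0.18  0.48  1.98 -0.3   1.07  1.93]
15 [474.  -5. 309.] z [-0.012  0.178 -0.984] yaw -2.58 j [-0.34  0.17  0.43  1.98 -0.28  1.06  2.37]
18 [474.  -5. 309.] z [-0.012  0.178 -0.984] yaw -2.13 j [-0.3   0.17  0.39  1.98 -0.27  1.06  2.81]
21 [472.  63. 322.] z [-0.011  0.08  -0.997] yaw -1.76 j [-0.04  0.14 -0.12  1.96 -0.07  1.05  2.83]
24 [481. 130. 305.] z [-0.002 -0.014 -1.   ] yaw -1.4 j [ 0.21  0.23 -0.62  1.92  0.17  1.04  2.83]
27 [490. 167. 278.] z [ 0.007 -0.061 -0.998] yaw -0.99 j [ 0.46  0.48 -1.12  1.91  0.55  1.11  2.83]
30 [481. 214. 224.] z [ 0.038 -0.11  -0.993] yaw -0.61 j [ 0.39  0.74
[... 736 characters left out ...]
474.  -5. 309.] z [-0.012  0.18  -0.984] yaw -2.13 j [-0.3   0.17  0.39  1.98 -0.28  1.06  2.81]
21 [467.  97. 332.] z [-0.01   0.115 -0.993] yaw -1.73 j [-0.09  0.12 -0.12  1.95 -0.12  1.06  2.83]
24 [475. 196. 315.] z [-0.001  0.055 -0.998] yaw -1.34 j [ 0.11  0.24 -0.62  1.89  0.1   1.03  2.83]
27 [482. 246. 286.] z [ 0.007  0.028 -1.   ] yaw -0.91 j [ 0.34  0.5  -1.12  1.86  0.5   1.08  2.83]
30 [460. 306. 219.] z [ 0.032  0.002 -0.999] yaw -0.51 j [ 0.25  0.78 -1.28  1.9   0.87  1.13  2.83]
33 [389. 352. 131.] z [ 0.081 -0.015 -0.997] yaw -0.11 j [ 0.09  0.96 -1.28  2.03  1.18  1.11  2.83]
36 [296. 361.  64.] z [ 0.132 -0.011 -0.991] yaw 0.3 j [-0.04  1.12 -1.28  2.2   1.47  1.16  2.83]
```

Emit:
step_arm:
  steps: [0,0,0,-0.15,50,0,0,0,-0.15,50,0,0,0,-0.15,50,0,0,0,-0.15,50,0,0,0,-0.15,50]

```text
t: 8.3
tool_pos: [476.7, -11.8, 302.6]
orientation: [0.446, 0.89, 0.076, -0.05]
ft_force: [0.5, -1.0, 0.1]
opening: 0.501
grip_force: 0.0
```

Emit:
step_arm:
  steps: [0,0,0,-0.15,50,0,0,0,-0.15,50,0,0,0,-0.15,50,0,0,0,-0.15,50,0,0,0,-0.15,50]

```text
t: 8.8
tool_pos: [476.7, -11.8, 302.6]
orientation: [0.089, 0.992, 0.089, -0.019]
ft_force: [0.6, -0.1, 0.1]
opening: 0.502
grip_force: 0.0
```

Emit:
step_arm:
  steps: [0,0,0,-0.15,50,0,0,0,-0.15,50,0,0,0,-0.15,50,0,0,0,-0.15,50,0,0,0,-0.15,50]

```text
t: 9.3
tool_pos: [476.7, -11.8, 302.6]
orientation: [-0.28, 0.956, 0.09, 0.015]
ft_force: [-0.1, -0.1, 0.3]
opening: 0.496
grip_force: 0.0
```

Emit:
step_arm:
  steps: [0,0,0,-0.15,50,0,0,0,-0.15,50,0,0,0,-0.15,50,0,0,0,-0.15,50]

```text
t: 9.7
tool_pos: [476.6, -11.6, 299.5]
orientation: [-0.498, 0.862, 0.085, 0.032]
ft_force: [0.1, 0.4, -1.0]
opening: 0.501
grip_force: 0.0
```

```bash
python3 st.py
```

```text
9.7 [476.6 -11.6 299.5] z [-0.029  0.178 -0.984] yaw -2.102 j [-0.151  0.178  0.222  1.965 -0.248  1.058  2.815] [ 0.1  0.4 -1. ]
```

Emit:
step_arm:
  steps: [0,0,0,-0.15,50,0,0,0,-0.15,50,0,0,0,-0.15,50]

```text
t: 10.0
tool_pos: [475.1, -12.9, 289.2]
orientation: [-0.543, 0.835, 0.087, 0.023]
ft_force: [0.5, -0.2, -0.3]
opening: 0.499
grip_force: 0.0
```

Emit:
step_arm:
  steps: [0,0,0,-0.15,50,0,0,0,-0.15,50]

```text
t: 10.2
tool_pos: [473.6, -12.6, 280.9]
orientation: [-0.581, 0.809, 0.089, 0.016]
ft_force: [0.2, 0.0, -1.1]
opening: 0.501
grip_force: 0.0
```

```bash
python3 st.py
```

```text
10.2 [473.6 -12.6 280.9] z [-0.078  0.163 -0.983] yaw -1.905 j [ 0.519  0.255 -0.549  1.945 -0.039  1.054  2.816] [ 0.2  0.  -1.1]
```

Emit:
step_arm:
  steps: [0,0,-10,-0.15,50,0,0,-10,-0.15,50]

```text
t: 10.4
tool_pos: [472.4, -12.1, 280.5]
orientation: [-0.63, 0.771, 0.094, 0.01]
ft_force: [0.6, 0.1, -1.5]
opening: 0.499
grip_force: 0.0
```

Emit:
step_arm:
  steps: [0,0,-10,-0.15,50,0,0,-10,-0.15,50]

```text
t: 10.6
tool_pos: [472.6, -12.4, 288.4]
orientation: [-0.703, 0.705, 0.097, 0.013]
ft_force: [0.4, 0.8, -2.7]
opening: 0.497
grip_force: 0.0
```

```bash
python3 st.py
```

```text
10.6 [472.6 -12.4 288.4] z [-0.118  0.156 -0.981] yaw -1.583 j [ 1.003  0.478 -1.215  1.907  0.293  1.165  2.817] [ 0.4  0.8 -2.7]
```

Emit:
step_arm:
  steps: [0,0,0,-0.15,50]

```text
t: 10.7
tool_pos: [484.8, -4.3, 276.9]
orientation: [0.745, -0.66, -0.093, -0.012]
ft_force: [10.3, 27.2, 11.9]
opening: 0.502
grip_force: 0.0
```

Emit:
step_arm:
  steps: [0,0,0,-0.15,50]

```text
t: 10.8
tool_pos: [498.9, 18.4, 253.9]
orientation: [0.783, -0.616, -0.088, -0.004]
ft_force: [0.7, -1.2, 0.2]
opening: 0.501
grip_force: 0.0
```

```bash
python3 st.py
```

```text
10.8 [498.9  18.4 253.9] z [-0.132  0.114 -0.985] yaw -1.34 j [ 0.897  0.653 -1.27   1.875  0.506  1.195  2.824] [ 0.7 -1.2  0.2]
```

Emit:
step_arm:
  steps: [0,0,-15,-0.15,50,0,0,-15,-0.15,50]

```text
t: 11.0
tool_pos: [516.8, 84.5, 231.9]
orientation: [0.848, -0.525, -0.066, 0.014]
ft_force: [0.8, 0.1, 0.4]
opening: 0.497
grip_force: 0.0
```

```bash
python3 st.py; cat > a.py <<'E'
from sim import *
from cell import arm
q=arm.sense()["joints"]
for r in([0,0,-15,-.15],[0,0,0,-.15]):
    run(q,[r]*10,wr=800,lam=20,every=2)
E
python3 a.py
```

```text
11.0 [516.8  84.5 231.9] z [-0.127  0.045 -0.991] yaw -1.114 j [ 0.714  0.746 -1.272  1.841  0.648  1.227  2.824] [0.8 0.1 0.4]
2 [523. 149. 213.] z [-0.107  0.008 -0.994] yaw -0.88 j [ 0.55  0.85 -1.28  1.85  0.8   1.22  2.83]
4 [491. 212. 170.] z [-0.074 -0.03  -0.997] yaw -0.64 j [ 0.41  0.92 -1.28  1.91  0.93  1.19  2.83]
6 [441. 260. 132.] z [-0.033 -0.057 -0.998] yaw -0.39 j [ 0.29  0.98 -1.28  2.    1.07  1.17  2.83]
8 [381. 292.  99.] z [ 0.012 -0.071 -0.997] yaw -0.14 j [ 0.19  1.03 -1.28  2.1   1.2   1.15  2.83]
10 [316. 310.  74.] z [ 0.057 -0.075 -0.996] yaw 0.12 j [ 0.08  1.08 -1.28  2.21  1.33  1.15  2.83]
2 [519. 138. 193.] z [-0.108  0.015 -0.994] yaw -0.86 j [ 0.58  0.88 -1.28  1.88  0.83  1.2   2.83]
4 [484. 187. 134.] z [-0.079 -0.015 -0.997] yaw -0.61 j [ 0.47  0.99 -1.28  1.97  1.02  1.16  2.83]
6 [435. 223.  84.] z [-0.042 -0.035 -0.999] yaw -0.35 j [ 0.38  1.09 -1.28  2.07  1.21  1.15  2.83]
8 [377. 247.  45.] z [-0.003 -0.044 -0.999] yaw -0.09 j [ 0.3   1.19 -1.28  2.18  1.4   1.17  2.83]
10 [310. 263.  21.] z [ 0.036 -0.046 -0.998] yaw 0.17 j [ 0.2   1.29 -1.28  2.3   1.56  1.23  2.83]
```

Emit:
step_arm:
  steps: [0,0,-30,-0.15,50]

```text
t: 11.1
tool_pos: [519.0, 120.6, 230.2]
orientation: [0.873, -0.484, -0.052, 0.026]
ft_force: [0.9, -1.2, 0.9]
opening: 0.501
grip_force: 0.0
```

```bash
python3 st.py; cat > a.py <<'E'
from sim import *
from cell import arm
q0=arm.sense()["joints"]
def seg(q,v,tw,n,pr=False):
    o=[]
    for i in range(n):
        _,R=fk(q,sg,P);q=row(q,list(R.T@np.array(v))+[tw],wr=800,lam=20)
        p,R=fk(q,sg,P);o.append((p,R[:,2],q))
    return q,o
for v in[(0,0,45),(0,-30,30),(30,-30,20),(-30,-30,20),(-30,0,30),(0,0,20),(30,30,20)]:
  for tw in(-.15,-.07):
    q,o=seg(q0,v,tw,12);i=int(np.argmin([np.hypot(*z[:2]) for p,z,_ in o]))
    print(v,tw,i+1,o[i][0].round(),o[i][1].round(3))
# unwind then push outward
q,o=seg(q0,(0,0,40),.15,4)
for v in[(45,0,0),(30,0,30),(45,10,0),(0,0,45)]:
    q1,o=seg(q,v,.1,14)
    i=int(np.argmin([np.hypot(*z[:2]) for p,z,_ in o]));print("out",v,i+1,o[i][0].round(),o[i][1].round(3),[z[0].round(2) for p,z,_ in o])
E
python3 a.py
```

```text
11.1 [519.  120.6 230.2] z [-0.116  0.005 -0.993] yaw -1.015 j [ 0.623  0.763 -1.271  1.823  0.694  1.252  2.824] [ 0.9 -1.2  0.9]
(0, 0, 45) -0.15 2 [515. 210. 255.] [-0.092 -0.043 -0.995]
(0, 0, 45) -0.07 2 [531. 177. 291.] [-0.107 -0.023 -0.994]
(0, -30, 30) -0.15 2 [510. 155. 209.] [-0.086 -0.049 -0.995]
(0, -30, 30) -0.07 2 [528. 127. 244.] [-0.103 -0.031 -0.994]
(30, -30, 20) -0.15 3 [541. 169. 168.] [-0.053 -0.074 -0.996]
(30, -30, 20) -0.07 3 [583. 130. 221.] [-0.086 -0.049 -0.995]
(-30, -30, 20) -0.15 3 [426. 145. 162.] [-0.079 -0.065 -0.995]
(-30, -30, 20) -0.07 2 [478. 117. 225.] [-0.107 -0.028 -0.994]
(-30, 0, 30) -0.15 3 [433. 229. 218.] [-0.086 -0.057 -0.995]
(-30, 0, 30) -0.07 2 [479. 166. 263.] [-0.11  -0.019 -0.994]
(0, 0, 20) -0.15 4 [471. 252. 182.] [-0.057 -0.07  -0.996]
(0, 0, 20) -0.07 5 [512. 224. 252.] [-0.09  -0.051 -0.995]
(30, 30, 20) -0.15 5 [518. 399. 205.] [-0.019 -0.065 -0.998]
(30, 30, 20) -0.07 12 [530. 575. 328.] [ 0.008 -0.039 -0.999]
out (45, 0, 0) 14 [902.  86. 332.] [-0.032  0.021 -0.999] [np.float64(-0.12), np.float64(-0.11), np.float64(-0.11), 
[... 478 characters left out ...]
.float64(-0.02), np.float64(-0.0), np.float64(0.01)]
out (45, 10, 0) 14 [887. 195. 327.] [-0.027  0.032 -0.999] [np.float64(-0.11), np.float64(-0.11), np.float64(-0.11), np.float64(-0.11), np.float64(-0.11), np.float64(-0.11), np.float64(-0.11), np.float64(-0.1), np.float64(-0.09), np.float64(-0.08), np.float64(-0.07), np.float64(-0.05), np.float64(-0.04), np.float64(-0.03)]
out (0, 0, 45) 12 [484. 110. 776.] [-0.009  0.046 -0.999] [np.float64(-0.12), np.float64(-0.11), np.float64(-0.11), np.float64(-0.11), np.float64(-0.11), np.float64(-0.11), np.float64(-0.11), np.float64(-0.09), np.float64(-0.07), np.float64(-0.05), np.float64(-0.03), np.float64(-0.01), np.float64(0.01), np.float64(0.03)]
```

Emit:
step_arm:
  steps: [0,0,-25,0.145,50,0,0,-25,0.145,50,0,0,-25,0.145,50,0,0,-25,0.145,50,0,0,-25,0.145,50]

```text
t: 11.6
tool_pos: [532.9, 119.6, 357.3]
orientation: [-0.642, 0.765, 0.039, -0.042]
ft_force: [0.6, 0.4, 0.2]
opening: 0.498
grip_force: 0.0
```

Emit:
step_arm:
  steps: [0,0,-25,0.145,50,0,0,-25,0.145,50,0,0,-25,0.145,50,0,0,-25,0.145,50,0,0,-25,0.145,50]

```text
t: 12.1
tool_pos: [547.0, 118.7, 481.6]
orientation: [-0.329, 0.943, 0.022, -0.053]
ft_force: [-0.8, 0.2, -0.8]
opening: 0.507
grip_force: 0.0
```

Emit:
step_arm:
  steps: [0,0,-25,0.145,50,0,0,-25,0.145,50,0,0,-25,0.145,50,0,0,-25,0.145,50]

```text
t: 12.5
tool_pos: [558.3, 118.1, 580.9]
orientation: [-0.046, 0.997, 0.006, -0.057]
ft_force: [-0.1, -0.1, 0.7]
opening: 0.502
grip_force: 0.0
```

```bash
python3 st.py; cat > a.py <<'E'
from sim import *
from cell import arm
q0=arm.sense()["joints"]
for r in([-30,-8,-30,0],[-25,-15,-35,0],[-45,-10,-10,0],[0,-10,-45,0],[-20,0,-40,0]):
    print(r);run(q0,[r]*12,wr=800,lam=20,every=3)
E
python3 a.py
```

```text
12.5 [558.3 118.1 580.9] z [-0.113  0.006 -0.994] yaw -3.049 j [ 0.389  0.372 -0.939  1.204  0.241  1.803  1.177] [-0.1 -0.1  0.7]
[-30, -8, -30, 0]
3 [649.  99. 664.] z [-0.1    0.016 -0.995] yaw -3.05 j [ 0.14  0.55 -0.74  0.77  0.33  2.01  1.26]
6 [693.  76. 667.] z [-0.048  0.026 -0.998] yaw -3.05 j [-0.06  0.59 -0.24  0.59  0.11  2.01  1.44]
9 [719.  53. 671.] z [ 0.006  0.032 -0.999] yaw -3.05 j [-0.1   0.65 -0.07  0.48  0.01  2.01  1.51]
12 [735.  32. 679.] z [ 0.057  0.036 -0.998] yaw -3.05 j [-0.07  0.69 -0.05  0.39  0.    2.01  1.55]
[-25, -15, -35, 0]
3 [636.  77. 675.] z [-0.096  0.016 -0.995] yaw -3.05 j [ 0.19  0.52 -0.74  0.8   0.31  2.01  1.29]
6 [669.  35. 688.] z [-0.041  0.025 -0.999] yaw -3.05 j [ 0.01  0.53 -0.24  0.65  0.1   2.01  1.5 ]
9 [688.  -6. 700.] z [ 0.017  0.027 -0.999] yaw -3.05 j [-0.01  0.56 -0.06  0.55  0.01  2.01  1.6 ]
12 [696. -42. 715.] z [ 0.074  0.026 -0.997] yaw -3.05 j [ 0.03  0.59 -0.05  0.47 -0.    2.01  1.65]
[-45, -10, -10, 0]
3 [695.  99. 614.] z [-0.11   0.012 -0.994] yaw -3.05 j [ 0.15  0.68 -0.86  0.72  0.47  1.99  1.24]
6 [777.  75
[... 425 characters left out ...]
 z [-0.034  0.029 -0.999] yaw -3.05 j [ 0.04  0.26 -0.27  0.91  0.04  2.01  1.46]
9 [525.  18. 781.] z [ 0.03   0.035 -0.999] yaw -3.05 j [ 0.05  0.2  -0.17  0.9   0.    2.01  1.54]
12 [498. -14. 812.] z [ 0.093  0.037 -0.995] yaw -3.06 j [ 0.14  0.15 -0.19  0.89 -0.01  2.01  1.6 ]
[-20, 0, -40, 0]
3 [616. 119. 686.] z [-0.093  0.019 -0.995] yaw -3.05 j [ 0.13  0.48 -0.72  0.82  0.28  2.01  1.23]
6 [633. 114. 709.] z [-0.035  0.035 -0.999] yaw -3.05 j [-0.11  0.46 -0.22  0.7   0.06  2.01  1.37]
9 [640. 108. 731.] z [ 0.025  0.047 -0.999] yaw -3.05 j [-0.16  0.47 -0.1   0.63  0.    2.01  1.41]
12 [638. 100. 756.] z [ 0.084  0.059 -0.995] yaw -3.06 j [-0.16  0.47 -0.09  0.57 -0.    2.01  1.42]
```

Emit:
step_arm:
  steps: [0,-40,-8,0,50,0,-45,-8,0,50,0,-45,-8,0,50,0,-45,-8,0,50,0,-30,0,0,50]

```text
t: 13.0
tool_pos: [581.9, -89.5, 608.6]
orientation: [-0.047, 0.997, 0.006, -0.056]
ft_force: [0.4, -0.3, 0.1]
opening: 0.503
grip_force: 0.0
```

```bash
python3 st.py; cat > a.py <<'E'
from sim import *
from cell import arm
q0=arm.sense()["joints"]
for r in([-25,-15,-35,0],[0,0,-45,0],[-20,5,-40,0],[-5,-30,-35,0]):
    print(r);run(q0,[r]*12,wr=800,lam=20,every=2)
E
python3 a.py
```

```text
13.0 [581.9 -89.5 608.6] z [-0.113  0.006 -0.994] yaw -3.046 j [ 0.647  0.406 -0.878  1.084  0.295  1.891  1.539] [ 0.4 -0.3  0.1]
[-25, -15, -35, 0]
2 [ 629. -113.  674.] z [-0.097  0.011 -0.995] yaw -3.05 j [ 0.47  0.5  -0.71  0.81  0.33  2.01  1.61]
4 [ 652. -132.  681.] z [-0.059  0.007 -0.998] yaw -3.05 j [ 0.31  0.52 -0.37  0.69  0.2   2.01  1.72]
6 [ 668. -149.  688.] z [-0.02  -0.001 -1.   ] yaw -3.05 j [ 0.19  0.55 -0.07  0.6   0.05  2.01  1.82]
8 [ 677. -164.  696.] z [ 0.019 -0.01  -1.   ] yaw -3.05 j [ 0.18  0.58 -0.    0.53  0.01  2.01  1.85]
10 [ 682. -177.  705.] z [ 0.056 -0.019 -0.998] yaw -3.05 j [0.2  0.6  0.01 0.47 0.   2.01 1.87]
12 [ 683. -188.  717.] z [ 0.092 -0.029 -0.995] yaw -3.04 j [ 0.21  0.61  0.01  0.42 -0.    2.01  1.88]
[0, 0, -45, 0]
2 [584. -89. 700.] z [-0.096  0.011 -0.995] yaw -3.05 j [ 0.51  0.39 -0.7   0.91  0.25  2.01  1.59]
4 [567. -86. 729.] z [-0.056  0.009 -0.998] yaw -3.05 j [ 0.33  0.32 -0.37  0.89  0.12  2.01  1.68]
6 [550. -84. 753.] z [-0.015  0.004 -1.   ] yaw -3.05 j [ 0.17  0.27 -0.11  0.88  0.03  2.01  1.74]
8 [531. -81. 776.] z [
[... 829 characters left out ...]
0.008 -0.994] yaw -3.05 j [-0.04  0.45 -0.02  0.58  0.    2.01  1.61]
[-5, -30, -35, 0]
2 [ 600. -147.  685.] z [-0.1    0.01  -0.995] yaw -3.05 j [ 0.55  0.45 -0.69  0.86  0.3   2.01  1.68]
4 [ 596. -199.  701.] z [-0.067  0.003 -0.998] yaw -3.05 j [ 0.45  0.44 -0.36  0.78  0.17  2.01  1.85]
6 [ 587. -247.  714.] z [-0.033 -0.01  -0.999] yaw -3.05 j [ 0.36  0.44 -0.05  0.72  0.05  2.01  2.  ]
8 [ 575. -292.  726.] z [ 0.    -0.027 -1.   ] yaw -3.05 j [0.39 0.46 0.04 0.66 0.01 2.01 2.1 ]
10 [ 560. -332.  738.] z [ 0.032 -0.046 -0.998] yaw -3.04 j [ 0.45  0.47  0.05  0.61 -0.    2.01  2.16]
12 [ 542. -368.  751.] z [ 0.063 -0.066 -0.996] yaw -3.04 j [ 0.52  0.48  0.05  0.56 -0.    2.01  2.22]
```

[0,0,-45] converges cleanly, so I'll use that.

Emit:
step_arm:
  steps: [0,0,-45,0,50,0,0,-45,0,50,0,0,-45,0,50,0,0,-45,0,50]

```text
t: 13.4
tool_pos: [598.5, -85.2, 641.6]
orientation: [-0.049, 0.995, 0.005, -0.081]
ft_force: [1.0, 1.0, -1.4]
opening: 0.5
grip_force: 0.0
```

```bash
python3 st.py
```

```text
13.4 [598.5 -85.2 641.6] z [-0.161  0.002 -0.987] yaw -3.041 j [ 0.276  0.398 -0.329  0.923  0.129  2.     1.675] [ 1.   1.  -1.4]
```

Emit:
step_arm:
  steps: [0,0,-45,0,50,0,0,-45,0,50]

```text
t: 13.6
tool_pos: [599.6, -84.7, 648.2]
orientation: [-0.049, 0.996, 0.004, -0.079]
ft_force: [0.8, 0.4, -0.9]
opening: 0.501
grip_force: 0.0
```

Emit:
step_arm:
  steps: [0,0,-45,0,50]

```text
t: 13.7
tool_pos: [597.3, -84.0, 658.8]
orientation: [-0.049, 0.996, 0.001, -0.07]
ft_force: [1.4, -0.2, -0.7]
opening: 0.504
grip_force: 0.0
```

```bash
python3 st.py
```

```text
13.7 [597.3 -84.  658.8] z [-0.14  -0.004 -0.99 ] yaw -3.043 j [-0.017  0.38   0.173  0.903 -0.043  2.003  1.802] [ 1.4 -0.2 -0.7]
```

Emit:
step_arm:
  steps: [0,0,-45,0,50,0,0,-45,0,50]

```text
t: 13.9
tool_pos: [584.9, -80.7, 696.0]
orientation: [-0.05, 0.998, -0.006, -0.036]
ft_force: [0.6, 0.1, -0.3]
opening: 0.501
grip_force: 0.0
```

Emit:
step_arm:
  steps: [0,0,-45,0,50,0,0,-45,0,50]

```text
t: 14.1
tool_pos: [568.1, -77.9, 732.7]
orientation: [-0.05, 0.999, -0.013, -0.001]
ft_force: [0.8, 0.8, 0.7]
opening: 0.502
grip_force: 0.0
```

```bash
python3 st.py
```

```text
14.1 [568.1 -77.9 732.7] z [-0.001 -0.025 -1.   ] yaw -3.042 j [-0.123  0.301  0.322  0.847 -0.076  2.003  1.823] [0.8 0.8 0.7]
```

The tool is upright again to within 1.4°. I'll turn it by π on the safe side of joint 7's range while descending, then move to the knob.

Emit:
step_arm:
  steps: [0,0,15,0.15,50,0,0,20,0.15,50,0,0,20,0.15,50,0,0,20,0.15,50,0,0,20,0.15,50]

```text
t: 14.6
tool_pos: [567.9, -80.7, 636.4]
orientation: [0.323, 0.946, -0.012, 0.003]
ft_force: [0.2, -0.0, 0.4]
opening: 0.502
grip_force: 0.0
```

Emit:
step_arm:
  steps: [0,0,20,0.15,50,0,0,20,0.15,50,0,0,20,0.15,50,0,0,20,0.15,50,0,0,20,0.15,50]

```text
t: 15.1
tool_pos: [567.7, -83.2, 536.4]
orientation: [0.647, 0.763, -0.01, 0.007]
ft_force: [0.6, -0.5, -0.4]
opening: 0.502
grip_force: 0.0
```

Emit:
step_arm:
  steps: [0,0,20,0.15,50,0,0,20,0.15,50,0,0,20,0.15,50,0,0,20,0.15,50,0,0,20,0.15,50]

```text
t: 15.6
tool_pos: [567.5, -85.6, 436.4]
orientation: [0.881, 0.473, -0.007, 0.01]
ft_force: [1.0, 0.2, -0.1]
opening: 0.501
grip_force: 0.0
```

Emit:
step_arm:
  steps: [0,0,20,0.15,50,0,0,20,0.15,50,0,0,20,0.15,50,0,0,20,0.15,50,0,0,20,0.15,50]

```text
t: 16.1
tool_pos: [567.4, -88.0, 336.3]
orientation: [0.993, 0.117, -0.003, 0.012]
ft_force: [0.4, -0.0, -0.2]
opening: 0.501
grip_force: 0.0
```

```bash
python3 st.py
```

```text
16.1 [567.4 -88.  336.3] z [-0.002 -0.024 -1.   ] yaw 0.235 j [-0.451  0.353  0.688  1.726 -0.216  1.145 -1.04 ] [ 0.4 -0.  -0.2]
```

Emit:
step_arm:
  steps: [0,0,0,0.13,50,1,-20,8,0,50,1,-40,12,0,50,1,-40,12,0,50,1,-40,12,0,50]

```text
t: 16.6
tool_pos: [555.5, 52.0, 289.2]
orientation: [0.998, 0.055, -0.002, 0.012]
ft_force: [0.6, -0.5, -0.4]
opening: 0.501
grip_force: 0.0
```

Emit:
step_arm:
  steps: [1,-40,12,0,50,1,-40,12,0,50,1,-40,12,0,50,1,-40,12,0,50,1,-40,8,0,50]

```text
t: 17.1
tool_pos: [537.8, 250.2, 227.9]
orientation: [0.998, 0.056, -0.002, 0.012]
ft_force: [0.9, 0.1, 0.4]
opening: 0.498
grip_force: 0.0
```

Emit:
step_arm:
  steps: [1,-31,6,0,50,0,0,0,0,50,0,0,0,0,50]

```text
t: 17.4
tool_pos: [535.7, 279.5, 221.5]
orientation: [0.998, 0.056, -0.002, 0.012]
ft_force: [-0.3, -1.2, 0.1]
opening: 0.502
grip_force: 0.0
```

```bash
python3 st.py; python3 - <<'E'
from h import *
m,im=wsnap("w4")
u,v=proj(m,(538.1,276.4,76.5)).astype(int);print(u,v)
g=cv2.cvtColor(im,cv2.COLOR_RGB2GRAY)
r=g[max(v-30,0):v+30,u-30:u+30];k=cv2.inRange(r,170,255);n,l,st,c=cv2.connectedComponentsWithStats(k)
for i in range(1,n):
    if 8<st[i,4]<400: print(st[i],c[i]+[u-30,max(v-30,0)],onz(m,*(c[i]+[u-30,max(v-30,0)]),76.5))
E
```

```text
17.4 [535.7 279.5 221.5] z [-0.004 -0.025 -1.   ] yaw 0.112 j [-0.953  0.529  0.556  1.748 -0.304  0.969 -1.74 ] [-0.3 -1.2  0.1]
283 218
```

```bash
python3 - <<'E'
from h import *
m=json.load(open("w4.json"));im=cv2.imread("pics/w4.png");g=cv2.cvtColor(im,cv2.COLOR_BGR2GRAY)
u,v=283,218
for th in(60,80,100,130):
    k=cv2.inRange(g[v-40:v+40,u-40:u+40],th,255);n,l,st,c=cv2.connectedComponentsWithStats(k)
    for i in range(1,n):
        if 8<st[i,4]<300: q=c[i]+[u-40,v-40];print(th,st[i],q,onz(m,*q,76.5))
E
```

```text
60 [39  8  3 14 41] [283.02439024 192.34146341] [557.78399028 278.82138607  76.5       ]
60 [35 36 11 10 90] [283.37777778 218.5       ] [537.86319659 276.31123699  76.5       ]
80 [39  8  3 14 35] [282.91428571 192.62857143] [557.56155555 278.87774206  76.5       ]
80 [36 36 10 10 81] [283.34567901 218.45679012] [537.89442625 276.33906602  76.5       ]
100 [40  8  2 13 15] [283.13333333 192.73333333] [557.50070486 278.70894786  76.5       ]
100 [36 36 10 10 76] [283.43421053 218.39473684] [537.94985875 276.27829516  76.5       ]
100 [11 41  3  5  9] [255.33333333 220.66666667] [533.96631246 297.09743508  76.5       ]
100 [65 41  4  4 10] [309.7 220.9] [538.05939407 256.31196235  76.5       ]
130 [40  8  1 13 13] [283. 192.] [558.03620232 278.86779969  76.5       ]
130 [ 73  17   7  18 118] [319.06779661 203.5       ] [552.23202017 251.20016109  76.5       ]
130 [ 66  68  14  12 141] [315.35460993 251.92907801] [513.43237568 248.48876359  76.5       ]
```

View pics/w4.png

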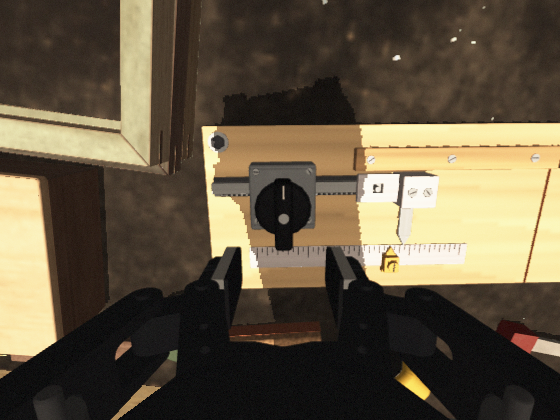

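w4 shows the knob's dot at (283,218). It agrees with the earlier view at (538,276), and the bar's yaw is about 0.12. I'll descend and grip.

Emit:
step_arm:
  steps: [3,0,30,0,50,0,0,30,0,50,0,0,20,0,50,0,0,10,0,50,0,0,4,0,50]

```text
t: 17.95
tool_pos: [538.6, 276.1, 127.1]
orientation: [0.998, 0.055, -0.003, 0.012]
ft_force: [0.7, -0.2, 0.2]
opening: 0.499
grip_force: 0.0
```

Emit:
step_arm:
  steps: [0,0,0,0,0,0,0,0,0,0,0,0,0,0,0,0,0,0,0,0,0,0,0,0,0]

```text
t: 18.45
tool_pos: [538.7, 277.7, 128.5]
orientation: [0.998, 0.056, -0.002, 0.012]
ft_force: [-1.7, 2.5, 7.5]
opening: 0.149
grip_force: 59.9
```

```bash
python3 st.py
```

```text
18.45 [538.7 277.7 128.5] z [-0.002 -0.023 -1.   ] yaw 0.111 j [-0.899  0.656  0.493  1.791 -0.384  0.806 -1.679] [-1.7  2.5  7.5]
```

Emit:
step_arm:
  steps: [0,0,-1,-0.1,0,0,0,0,-0.1,0,0,0,0,-0.1,0,0,0,0,-0.1,0,0,0,0,-0.1,0]

```text
t: 18.95
tool_pos: [538.5, 278.3, 128.6]
orientation: [0.953, 0.303, -0.005, 0.011]
ft_force: [3.2, 8.7, -10.8]
opening: 0.149
grip_force: 60.0
```

Emit:
step_arm:
  steps: [0,0,0,-0.1,0,0,0,0,-0.1,0,0,0,0,-0.1,0,0,0,0,-0.1,0,0,0,0,-0.1,0]

```text
t: 19.45
tool_pos: [538.2, 278.8, 128.6]
orientation: [0.848, 0.529, -0.007, 0.009]
ft_force: [0.2, 10.9, -8.8]
opening: 0.15
grip_force: 59.9
```

Emit:
step_arm:
  steps: [0,0,0,-0.1,0,0,0,0,-0.1,0,0,0,0,0,0]

```text
t: 19.75
tool_pos: [537.8, 278.8, 128.6]
orientation: [0.791, 0.611, -0.008, 0.008]
ft_force: [-2.9, 10.3, -5.7]
opening: 0.149
grip_force: 60.2
```

```bash
python3 st.py; python3 - <<'E'
from h import *
m,im=wsnap("w5")
for n,p in[("ptr",(511,165,21)),("rid",(502,166,21)),("pin",(540,195,30))]: print(n,proj(m,p).round())
u,v=proj(m,(505,168,21)).astype(int);u0,v0=max(0,u-66),max(0,v-40);print(u0,v0)
crop("w5",u0,v0,min(560,u0+133),min(420,v0+100),6)
E
```

```text
19.75 [537.8 278.8 128.6] z [-0.004 -0.023 -1.   ] yaw 1.316 j [-0.681  0.608  0.192  1.783 -0.131  0.778 -0.682] [-2.9 10.3 -5.7]
ptr [285. 382.]
rid [273. 384.]
pin [316. 351.]
210 340
```

View pics/w5c.png

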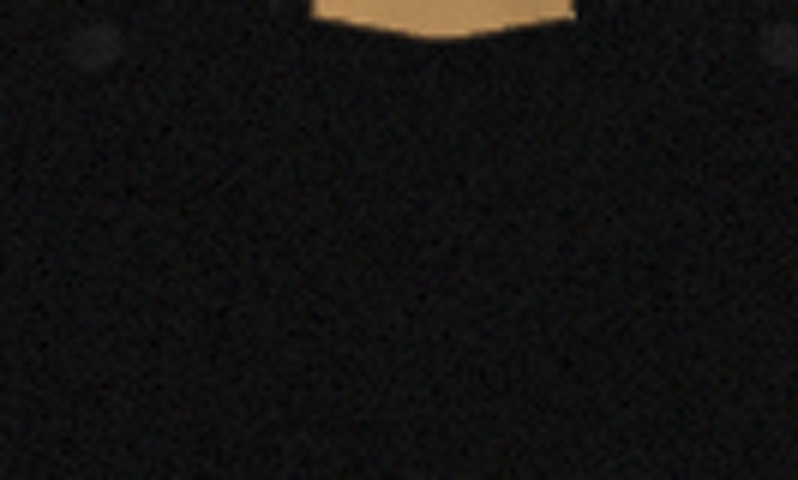

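The wrist camera is now on the far side of the knob and can't see the pointer. I'll finish backing off to about 1.6 rad, release, and look from above.

Emit:
step_arm:
  steps: [0,0,0,-0.1,0,0,0,0,-0.1,0,0,0,0,-0.1,0,0,0,0,-0.1,0,0,0,0,0,0]

```text
t: 20.3
tool_pos: [537.5, 278.7, 128.6]
orientation: [0.654, 0.756, -0.01, 0.006]
ft_force: [-5.6, 10.6, -0.9]
opening: 0.15
grip_force: 60.8
```

Emit:
step_arm:
  steps: [0,0,0,0,40,0,0,0,0,40,0,0,-5,0,40,0,0,-25,0,40,0,0,-40,0,40]

```text
t: 20.8
tool_pos: [537.8, 278.0, 197.6]
orientation: [0.656, 0.755, -0.013, 0.006]
ft_force: [0.6, -0.1, 0.6]
opening: 0.4
grip_force: 0.0
```

```bash
python3 st.py; cat >> h.py <<'E'
YAW=0.108
ju=np.array([np.cos(YAW),np.sin(YAW)]);jv=np.array([-np.sin(YAW),np.cos(YAW)])
def rect(m,im,c,z,hx=45,hy=45,k=8):
    # resample the plane z about world c, rows along -jig x, columns along -jig y, k px per mm
    a=np.arange(2*hy*k)/k-hy;b=np.arange(2*hx*k)/k-hx
    A,B=np.meshgrid(-a,-b)
    W=np.array(c)[:2]+A[...,None]*jv+B[...,None]*ju
    X=np.concatenate([W,np.full(W.shape[:2]+(1,),z)],2)
    f=210/np.tan(np.radians(m["fov_y"])/2);C=X@np.array(m["R"]).T+np.array(m["t"]);s=C[...,:2]/C[...,2:]
    s=s*(1+m["k1"]*(s**2).sum(-1,keepdims=True))*f+[m["cx"],m["cy"]]
    return cv2.remap(im,s[...,0].astype(np.float32),s[...,1].astype(np.float32),cv2.INTER_CUBIC)
def jy(p): return float(np.array(p)[:2]@jv)
E
python3 - <<'E'
from h import *
for f in("w2","w4"):
    m=json.load(open(f+".json"));im=cv2.imread(f"pics/{f}.png")
    r=rect(m,im,(506,160),21);cv2.imwrite(f"pics/{f}r.png",r)
a=cv2.imread("pics/w2r.png");b=cv2.imread("pics/w4r.png")
cv2.imwrite("pics/cmp.png",cv2.resize(np.hstack([a,b]),None,fx=.55,fy=.55,interpolation=cv2.INTER_AREA))
E
```

```text
20.8 [537.8 278.  197.6] z [-0.007 -0.027 -1.   ] yaw 1.711 j [-0.616  0.508  0.106  1.746 -0.04   0.909 -0.359] [ 0.6 -0.1  0.6]
```

Emit:
step_arm:
  steps: [-43,-12,9,0,40,-43,-12,9,0,40,-43,-12,9,0,40,-43,-12,10,0,40,0,0,0,0,40]

```text
t: 21.3
tool_pos: [514.1, 94.6, 165.5]
orientation: [0.659, 0.752, -0.012, 0.007]
ft_force: [-0.6, 1.6, 1.0]
opening: 0.401
grip_force: 0.0
```

Emit:
step_arm:
  steps: [0,0,0,0,40,0,0,0,0,40]

```text
t: 21.5
tool_pos: [515.2, 101.6, 166.2]
orientation: [0.656, 0.755, -0.01, 0.007]
ft_force: [0.8, 0.5, -0.2]
opening: 0.399
grip_force: 0.0
```

```bash
python3 st.py; python3 - <<'E'
from h import *
m,im=wsnap("w6");print("cam",(-np.array(m["R"]).T@np.array(m["t"])).round())
out=[]
for f in("w2","w6"):
    m=json.load(open(f+".json"));im=cv2.imread(f"pics/{f}.png")
    r=rect(m,im,(506,163),21,40,40,5);out.append(r)
cv2.imwrite("pics/cmp6.png",np.hstack(out))
E
```

```text
21.5 [515.2 101.6 166.2] z [-0.003 -0.025 -1.   ] yaw 1.712 j [-0.376  0.428  0.137  1.974 -0.049  0.753 -0.074] [ 0.8  0.5 -0.2]
cam [507. 169. 235.]
```

View pics/cmp6.png

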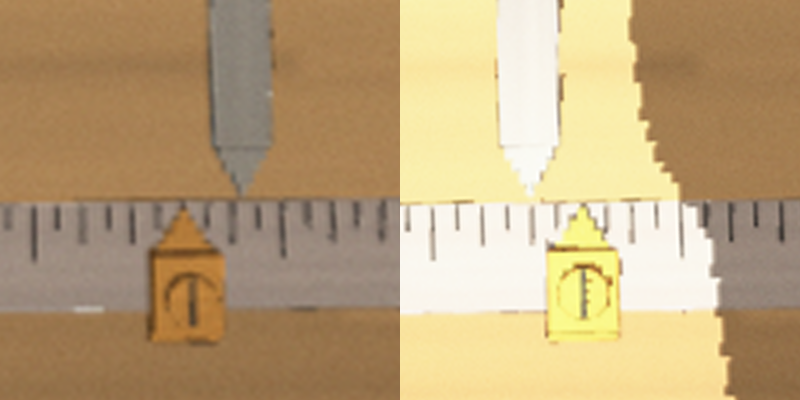

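Both rectified views have 0.2 mm pixels:
- **Before:** the pointer tip is at column 241 and the rider at 182, which is 11.8 mm short.
- **Now:** 130 against 183, so the pointer is about 10.6 mm past the rider.

The stop moved 22.4 mm, which is the full 1.6 rad, so the pin was already on the slot's +y end. Winding forward needs about 4 + 10.6 = 14.6 mm, or 1.04 rad. I'll do 0.95 first, then measure.

Emit:
step_arm:
  steps: [43,12,0,0,40,43,12,0,0,40,43,12,0,0,40,43,11.5,0,0,40,0,0,0,0,40]

```text
t: 22.05
tool_pos: [536.6, 285.6, 161.0]
orientation: [0.653, 0.758, -0.01, 0.006]
ft_force: [-0.8, -1.6, -0.2]
opening: 0.402
grip_force: 0.0
```

Emit:
step_arm:
  steps: [0,0,20,0,40,0,0,15,0,40,0,0,1.5,0,40,0,0,0,0,40]

```text
t: 22.45
tool_pos: [537.6, 276.9, 124.5]
orientation: [0.656, 0.755, -0.011, 0.007]
ft_force: [0.0, -0.2, -0.1]
opening: 0.399
grip_force: 0.0
```

```bash
python3 st.py; cat >> h.py <<'E'
def gap(f,dz=0):
    m=json.load(open(f+".json"));im=cv2.imread(f"pics/{f}.png");k=10
    r=rect(m,im,(506,163),21+dz,40,40,k);hsv=cv2.cvtColor(cv2.GaussianBlur(r,(5,5),0),cv2.COLOR_BGR2HSV);S=hsv[...,1].astype(int)
    def cen(mask,r0,r1):
        v,u=np.where(mask[r0:r1]);return u.mean(),u.min(),u.max(),len(u)
    low=(S<70).astype(np.uint8)
    n,l,st,c=cv2.connectedComponentsWithStats(low[:392]);i=max(range(1,n),key=lambda i:st[i,4])
    hi=(S>np.percentile(S[420:560],50)+60).astype(np.uint8)
    hi=cv2.inRange(S[405:480],90,255);n2,l2,st2,c2=cv2.connectedComponentsWithStats(hi);j=max(range(1,n2),key=lambda j:st2[j,4])
    p=cen(l==i,310,385);q=c2[j]
    return {"ptr":np.round(p,1),"rid":q.round(1),"area":st2[j].tolist(),"gap_mm_past":round((q[0]-p[0])/k,2)}
E
python3 -c "
from h import *
print(gap('w2'));print(gap('w6'))"
```

```text
22.45 [537.6 276.9 124.5] z [-0.005 -0.025 -1.   ] yaw 1.711 j [-0.609  0.608  0.099  1.783 -0.053  0.77  -0.349] [ 0.  -0.2 -0.1]
{'ptr': array([ 482.2,  436. ,  529. , 3728. ]), 'rid': array([366. ,  50.4]), 'area': [320, 9, 94, 66, 3576], 'gap_mm_past': np.float64(-11.61)}
{'ptr': array([ 256.5,  205. ,  307. , 4699. ]), 'rid': array([365.6,  50.1]), 'area': [328, 6, 80, 69, 3176], 'gap_mm_past': np.float64(10.91)}
```

Emit:
step_arm:
  steps: [0,0,-4,0,40,0,0,0,0,0,0,0,0,0,0,0,0,0,0,0,0,0,0,0,0]

```text
t: 22.95
tool_pos: [537.6, 277.1, 129.9]
orientation: [0.656, 0.755, -0.011, 0.007]
ft_force: [-9.1, -2.0, 16.5]
opening: 0.148
grip_force: 58.9
```

Emit:
step_arm:
  steps: [0,0,0,0.1,0,0,0,0,0.1,0,0,0,0,0.1,0,0,0,0,0.1,0,0,0,0,0.1,0]

```text
t: 23.45
tool_pos: [537.3, 277.1, 129.9]
orientation: [0.823, 0.568, -0.009, 0.009]
ft_force: [-11.7, -3.7, 20.1]
opening: 0.15
grip_force: 59.4
```

Emit:
step_arm:
  steps: [0,0,0,0.1,0,0,0,0,0.1,0,0,0,0,0.1,0,0,0,0,0.1,0,0,0,0,0.05,0]

```text
t: 23.95
tool_pos: [537.0, 277.3, 129.9]
orientation: [0.929, 0.37, -0.007, 0.01]
ft_force: [-13.2, -3.3, 21.7]
opening: 0.149
grip_force: 59.9
```

Emit:
step_arm:
  steps: [0,0,0,0,0,0,0,0,0,0]

```text
t: 24.15
tool_pos: [537.0, 277.3, 129.8]
orientation: [0.928, 0.371, -0.007, 0.01]
ft_force: [-12.8, -1.9, 21.9]
opening: 0.147
grip_force: 59.8
```

```bash
python3 st.py; python3 - <<'E'
from h import *
m=model("scene");im=snap("scene","s7")
m,im=wsnap("w7")
print([proj(m,p).round() for p in[(503,172,21),(500,166,21)]])
E
```

```text
24.15 [537.  277.3 129.8] z [-0.006 -0.024 -1.   ] yaw 0.761 j [-0.786  0.622  0.335  1.789 -0.247  0.79  -1.141] [-12.8  -1.9  21.9]
[array([353., 360.]), array([355., 367.])]
```

Emit:
step_arm:
  steps: [0,0,0,0,40,0,0,0,0,40,0,0,-5,0,40,0,0,-20,0,40,0,0,-15,0,40]

```text
t: 24.75
tool_pos: [538.2, 278.0, 169.9]
orientation: [0.928, 0.371, -0.006, 0.011]
ft_force: [0.3, -0.6, 0.2]
opening: 0.402
grip_force: 0.0
```

Emit:
step_arm:
  steps: [-41,14,0,0,40,-41,14,0,0,40,-41,14,0,0,40,-41,14,0,0,40,0,0,0,0,40]

```text
t: 25.25
tool_pos: [455.9, 120.0, 173.5]
orientation: [0.929, 0.369, -0.007, 0.011]
ft_force: [-0.2, 0.7, 0.3]
opening: 0.399
grip_force: 0.0
```

Emit:
step_arm:
  steps: [0,0,0,0,40,0,0,0,0,40]

```text
t: 25.45
tool_pos: [458.4, 125.2, 173.3]
orientation: [0.928, 0.372, -0.006, 0.011]
ft_force: [-0.8, -0.0, 0.6]
opening: 0.401
grip_force: 0.0
```

```bash
python3 st.py; python3 - <<'E'
from h import *
m,im=wsnap("w8");print("cam",(-np.array(m["R"]).T@np.array(m["t"])).round())
try: print(gap("w8"))
except Exception as e: print(e)
out=[]
for f in("w6","w8"):
    m=json.load(open(f+".json"));im=cv2.imread(f"pics/{f}.png")
    out.append(rect(m,im,(505,166),21,20,20,10))
cv2.imwrite("pics/cmp8.png",np.hstack(out))
E
```

```text
25.45 [458.4 125.2 173.3] z [-0.003 -0.024 -1.   ] yaw 0.762 j [-0.686  0.362  0.404  2.095 -0.176  0.73  -0.981] [-0.8 -0.   0.6]
cam [507. 173. 243.]
{'ptr': array([ 351.7,  305. ,  397. , 3349. ]), 'rid': array([364.5,  50. ]), 'area': [319, 7, 98, 68, 3499], 'gap_mm_past': np.float64(1.28)}
```

View pics/cmp8.png

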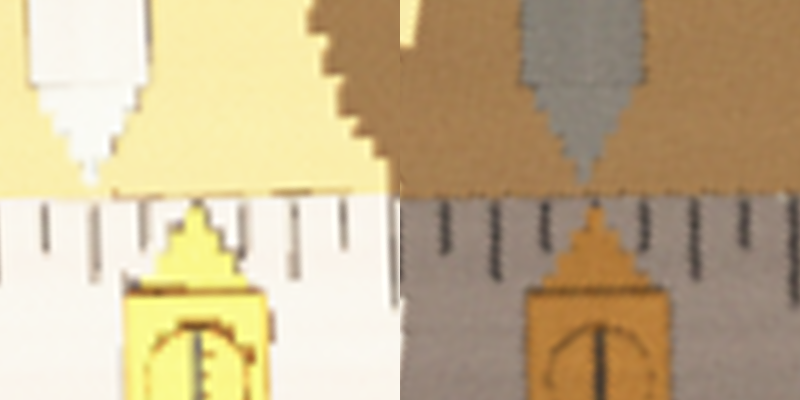

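The crop shows the pointer tip at column 184 and the rider point at 197, so the pointer is still about 1.35 mm past the rider. The 9.3 mm moved matches exactly 4 mm of play taken up. I'll wind forward another 0.095 rad.

Emit:
step_arm:
  steps: [41,-14,0,0,40,41,-14,0,0,40,41,-14,0,0,40,41,-14,0,0,40,0,0,0,0,40]

```text
t: 26.0
tool_pos: [538.7, 284.4, 167.8]
orientation: [0.927, 0.374, -0.006, 0.01]
ft_force: [-0.8, -0.6, -0.4]
opening: 0.399
grip_force: 0.0
```

Emit:
step_arm:
  steps: [0,0,20,0,40,0,0,15,0,40,0,0,7,0,40,0,0,0,0,40,0,0,0,0,40]

```text
t: 26.5
tool_pos: [538.0, 276.9, 127.0]
orientation: [0.928, 0.371, -0.006, 0.011]
ft_force: [0.9, 0.0, 1.7]
opening: 0.403
grip_force: 0.0
```

Emit:
step_arm:
  steps: [0,0,0,0,0,0,0,0,0,0,0,0,0,0,0,0,0,0,0,0]

```text
t: 26.9
tool_pos: [537.5, 277.7, 127.6]
orientation: [0.928, 0.372, -0.006, 0.01]
ft_force: [-5.0, 1.9, 7.4]
opening: 0.15
grip_force: 58.9
```

```bash
python3 st.py
```

```text
26.9 [537.5 277.7 127.6] z [-0.004 -0.024 -1.   ] yaw 0.761 j [-0.785  0.625  0.334  1.789 -0.248  0.785 -1.14 ] [-5.   1.9  7.4]
```

Emit:
step_arm:
  steps: [0,0,0,0.05,0,0,0,0,0.045,0,0,0,0,0,0,0,0,0,0,0]

```text
t: 27.3
tool_pos: [537.5, 277.7, 127.6]
orientation: [0.945, 0.327, -0.006, 0.011]
ft_force: [-5.0, 2.2, 7.5]
opening: 0.146
grip_force: 59.0
```

```bash
python3 st.py
```

```text
27.3 [537.5 277.7 127.6] z [-0.004 -0.024 -1.   ] yaw 0.666 j [-0.802  0.629  0.358  1.79  -0.268  0.787 -1.219] [-5.   2.2  7.5]
```

Emit:
step_arm:
  steps: [0,0,0,0,40,0,0,0,0,40,0,0,-7,0,40,0,0,-20,0,40,0,0,-15,0,40]

```text
t: 27.8
tool_pos: [538.2, 277.9, 170.1]
orientation: [0.945, 0.327, -0.006, 0.011]
ft_force: [-0.9, -0.0, 0.0]
opening: 0.394
grip_force: 0.0
```

Emit:
step_arm:
  steps: [-41,14,0,0,40,-41,14,0,0,40,-41,14,0,0,40,-41,14,0,0,40,0,0,0,0,40]

```text
t: 28.3
tool_pos: [441.3, 128.6, 173.3]
orientation: [0.946, 0.325, -0.007, 0.011]
ft_force: [0.3, 1.0, 1.3]
opening: 0.402
grip_force: 0.0
```

Emit:
step_arm:
  steps: [0,0,0,0,40,0,0,0,0,40]

```text
t: 28.5
tool_pos: [444.3, 133.4, 173.2]
orientation: [0.945, 0.327, -0.005, 0.011]
ft_force: [0.5, -0.3, -0.4]
opening: 0.399
grip_force: 0.0
```

```bash
python3 st.py; cat > g.py <<'E'
from h import *
def mids(mask,rows):
    o=[]
    for v in rows:
        u=np.where(mask[v])[0]
        if len(u)>8: o.append((u[0]+u[-1])/2)
    return np.median(o).round(1),len(o)
def gap2(f,k=10,c=(505,166),z=21):
    m=json.load(open(f+".json"));im=cv2.imread(f"pics/{f}.png");r=rect(m,im,c,z,20,25,k)
    S=cv2.cvtColor(cv2.GaussianBlur(r,(5,5),0),cv2.COLOR_BGR2HSV)[...,1].astype(int)
    def comp(b,r0,r1):
        x=np.zeros_like(b,np.uint8);x[r0:r1]=b[r0:r1];n,l,st,cc=cv2.connectedComponentsWithStats(x);i=max(range(1,n),key=lambda i:st[i,4]);return l==i
    p=comp(S<70,0,185);q=comp(S>90,205,285);b=comp(S>90,292,390)
    P,T,Q,B=mids(p,range(0,75)),mids(p,range(95,165)),mids(q,range(220,280)),mids(b,range(300,380))
    print(f,"shaft",P,"ptip",T,"rtip",Q,"rbody",B,"past mm tip",round((Q[0]-T[0])/k,2),"body",round((B[0]-P[0])/k,2))
E
python3 -c "
from g import *
m,im=wsnap('w9')
for f in('w8','w9','w6'): gap2(f)"
```

```text
28.5 [444.3 133.4 173.2] z [-0.003 -0.024 -1.   ] yaw 0.666 j [-0.74   0.347  0.433  2.121 -0.184  0.722 -1.094] [ 0.5 -0.3 -0.4]
w8 shaft (np.float64(231.5), 75) ptip (np.float64(233.0), 70) rtip (np.float64(245.0), 60) rbody (np.float64(247.5), 80) past mm tip 1.2 body 1.6
w9 shaft (np.float64(246.0), 75) ptip (np.float64(247.0), 70) rtip (np.float64(246.0), 60) rbody (np.float64(249.0), 80) past mm tip -0.1 body 0.3
w6 shaft (np.float64(139.0), 75) ptip (np.float64(138.0), 70) rtip (np.float64(246.2), 60) rbody (np.float64(246.5), 80) past mm tip 10.82 body 10.75
```

The measured gap is now about 0 mm: -0.1 mm between the tips and 0.3 mm between the bodies, which includes parallax. The stop is set with the play taken up. Next is the rail.

Emit:
step_arm:
  steps: [0,0,-20,-0.13,60,0,0,-20,-0.13,70,0,0,-15,-0.13,100,0,0,-10,-0.13,100,0,0,0,-0.13,100]

```text
t: 29.05
tool_pos: [444.7, 135.2, 238.9]
orientation: [0.789, 0.614, -0.008, 0.009]
ft_force: [-0.1, -0.2, -0.2]
opening: 0.999
grip_force: 0.0
```

Emit:
step_arm:
  steps: [-22,8,0,0,100,-44,16.5,0,0,100,-44,16.5,0,0,100,-44,16.5,0,0,100,-44,16.5,0,0,100]

```text
t: 29.55
tool_pos: [466.1, -77.2, 243.1]
orientation: [0.791, 0.612, -0.009, 0.009]
ft_force: [0.6, -0.3, -0.3]
opening: 1.002
grip_force: 0.0
```

Emit:
step_arm:
  steps: [-44,16.5,0,0,100,-44,16.5,0,0,100,-44,16.5,0,0,100,-44,16.5,0,0,100,-44,16.5,0,0,100]

```text
t: 30.05
tool_pos: [490.7, -311.0, 248.5]
orientation: [0.791, 0.612, -0.009, 0.009]
ft_force: [1.6, 1.1, -0.6]
opening: 1.001
grip_force: 0.0
```

Emit:
step_arm:
  steps: [-44,16.5,0,0,100,-22,8,0,0,100,0,0,0,0,100,0,0,0,0,100]

```text
t: 30.45
tool_pos: [497.4, -379.4, 249.8]
orientation: [0.791, 0.612, -0.009, 0.008]
ft_force: [1.5, 0.4, -0.0]
opening: 1.0
grip_force: 0.0
```

```bash
python3 st.py; python3 - <<'E'
from h import *
m,im=wsnap("w10")
print("cam",(-np.array(m["R"]).T@np.array(m["t"])).round())
hsv=cv2.cvtColor(im,cv2.COLOR_RGB2HSV)
P=[(511-.255*a,-324-.967*a,28) for a in(-70,-30,0,40,75)]
for p in P:
    u,v=proj(m,p);ui,vi=int(u),int(v)
    print((ui,vi),hsv[vi-3:vi+4,ui-3:ui+4].reshape(-1,3).mean(0).round() if 0<vi<416 else None)
u,v=proj(m,P[2]).astype(int)
print("profile",[hsv[v,x].tolist() for x in range(u-50,u+51,4)])
E
```

```text
30.45 [ 497.4 -379.4  249.8] z [-0.005 -0.025 -1.   ] yaw 1.316 j [ 0.199  0.516  0.538  1.685 -0.277  1.008  0.571] [ 1.5  0.4 -0. ]
cam [ 515. -313.  319.]
(280, 51) [ 19.  73. 251.]
(280, 100) [ 12. 109. 155.]
(280, 134) [ 12. 109. 150.]
(280, 176) [ 12. 110. 150.]
(280, 210) [ 12. 110. 152.]
profile [[14, 79, 61], [17, 73, 63], [14, 77, 63], [17, 77, 66], [15, 83, 74], [16, 84, 76], [13, 69, 67], [17, 79, 68], [17, 82, 62], [15, 70, 58], [12, 112, 143], [12, 110, 150], [12, 110, 150], [12, 109, 148], [12, 109, 148], [12, 108, 128], [13, 112, 152], [16, 71, 61], [12, 74, 62], [15, 78, 59], [11, 86, 59], [12, 75, 58], [15, 74, 62], [15, 88, 64], [14, 79, 68], [16, 85, 66]]
```

```bash
python3 - <<'E'
from h import *
m=json.load(open("w10.json"));im=cv2.imread("pics/w10.png");hsv=cv2.cvtColor(im,cv2.COLOR_BGR2HSV)
for a in range(-110,111,10):
    u,v=proj(m,(511-.255*a,-324-.967*a,28)).astype(int)
    if 3<v<416: print(a,(u,v),hsv[v-1:v+2,u-1:u+2].reshape(-1,3).mean(0).round().tolist())
k=cv2.inRange(hsv,(8,92,95),(15,150,255));k[:,:230]=0;k[:,340:]=0;k[260:]=0
k=cv2.morphologyEx(k,cv2.MORPH_CLOSE,np.ones((5,5)))
c=max(cv2.findContours(k,0,1)[0],key=cv2.contourArea);print(cv2.boundingRect(c),cv2.contourArea(c))
b=cv2.boxPoints(cv2.minAreaRect(c));Q=np.array([onz(m,*p,28)[:2] for p in b]);print(b.round(1).tolist(),Q.round(1).tolist())
print([np.linalg.norm(Q[i]-Q[i-1]).round(1) for i in range(4)],Q.mean(0))
E
```

```text
-100 (np.int64(280), np.int64(12)) [16.0, 90.0, 167.0]
-90 (np.int64(280), np.int64(25)) [15.0, 87.0, 133.0]
-80 (np.int64(280), np.int64(38)) [19.0, 71.0, 252.0]
-70 (np.int64(280), np.int64(51)) [18.0, 75.0, 250.0]
-60 (np.int64(280), np.int64(64)) [17.0, 83.0, 247.0]
-50 (np.int64(280), np.int64(76)) [11.0, 109.0, 151.0]
-40 (np.int64(280), np.int64(88)) [12.0, 110.0, 152.0]
-30 (np.int64(280), np.int64(100)) [12.0, 110.0, 152.0]
-20 (np.int64(280), np.int64(111)) [12.0, 110.0, 151.0]
-10 (np.int64(280), np.int64(122)) [12.0, 109.0, 149.0]
0 (np.int64(280), np.int64(134)) [11.0, 109.0, 145.0]
10 (np.int64(280), np.int64(144)) [11.0, 109.0, 147.0]
20 (np.int64(280), np.int64(155)) [12.0, 109.0, 151.0]
30 (np.int64(280), np.int64(165)) [12.0, 109.0, 152.0]
40 (np.int64(280), np.int64(176)) [12.0, 110.0, 150.0]
50 (np.int64(280), np.int64(186)) [11.0, 111.0, 153.0]
60 (np.int64(280), np.int64(195)) [12.0, 109.0, 153.0]
70 (np.int64(280), np.int64(205)) [12.0, 110.0, 153.0]
80 (np.int64(280), np.int64(215)) [12.0, 111.0, 154.0]
90 (np.int64(280), np.int64(224)) [12.0, 106.0, 148.0]
100 (np.int64(280), np.int64(233)) [15.0, 87.0, 129.0]
110 (np.int64(280), np.int64(242)) [15.0, 85.0, 127.0]
(243, 0, 97, 249) 7446.0
[[243.0, 0.0], [339.0, 0.0], [339.0, 248.0], [243.0, 248.0]] [[508.0, -210.6], [585.9, -230.8], [540.7, -452.1], [442.8, -426.5]]
[np.float64(225.5), np.float64(80.5), np.float64(225.8), np.float64(101.2)] [ 519.36092376 -329.99274587]
```

```bash
python3 - <<'E'
from h import *
m=json.load(open("w10.json"));im=cv2.imread("pics/w10.png")
c0=np.array([511,-324.]);ang=np.arctan2(.967,.255)
import h; h.ju=np.array([np.sin(ang),-np.cos(ang)]);h.jv=np.array([np.cos(ang),np.sin(ang)])
k=4;r=h.rect(m,im,c0,28,35,110,k)  # rows -> -ju, cols -> -jv
hsv=cv2.cvtColor(cv2.GaussianBlur(r,(3,3),0),cv2.COLOR_BGR2HSV).astype(int)
M=(((hsv[...,0]<15)&(hsv[...,1]>96)&(hsv[...,2]>110))|(hsv[...,2]>190)).astype(np.uint8)
M=cv2.morphologyEx(M,cv2.MORPH_OPEN,np.ones((9,9)));n,l,st,cc=cv2.connectedComponentsWithStats(M)
i=l[35*k,110*k];print(st[i]/k)
(cx,cy),(w,hh),a=cv2.minAreaRect(np.argwhere(l==i)[:,::-1].astype(np.float32));print(w/k,hh/k,a)
C=c0-(cx/k-110)*h.jv-(cy/k-35)*h.ju;print("centre",C.round(1),"area centroid",(c0-(cc[i][0]/k-110)*h.jv-(cc[i][1]/k-35)*h.ju).round(1))
top=[];bot=[]
for u in range(40*k,190*k,8):
    v=np.where(l[:,u]==i)[0]
    if len(v): top.append((u,v[0]));bot.append((u,v[-1]))
for e in(top,bot):
    p=np.polyfit(*np.array(e).T,1);print("slope",p[0],"at mid",(np.polyval(p,110*k)/k-35).round(1))
print("ang",ang)
E
```

```text
[2.075000e+01 1.900000e+01 1.810000e+02 3.000000e+01 2.000075e+04]
180.85401916503906 29.03011131286621 0.2580873668193817
centre [ 511.8 -325.4] area centroid [ 511.9 -325. ]
slope 0.008239687055476527 at mid -14.8
slope 0.004964438122332998 at mid 12.5
ang 1.3129636542130312
```

Emit:
step_arm:
  steps: [30,0,20,0.01,60,31.5,0,40,0,60,0,0,40,0,60,0,0,30,0,60,0,0,20,0,60]

```text
t: 31.0
tool_pos: [512.2, -322.1, 97.5]
orientation: [0.793, 0.609, -0.009, 0.008]
ft_force: [-0.4, -1.0, 0.3]
opening: 0.6
grip_force: 0.0
```

Emit:
step_arm:
  steps: [0,0,10,0,60,0,0,4,0,60,0,0,0,0,60]

```text
t: 31.3
tool_pos: [512.4, -324.4, 86.0]
orientation: [0.794, 0.608, -0.009, 0.009]
ft_force: [0.4, -0.0, 1.1]
opening: 0.595
grip_force: 0.0
```

```bash
python3 st.py
```

```text
31.3 [ 512.4 -324.4   86. ] z [-0.004 -0.025 -1.   ] yaw 1.307 j [ 0.185  0.705  0.429  1.813 -0.393  0.7    0.56 ] [ 0.4 -0.   1.1]
```

Emit:
step_arm:
  steps: [0,0,0,0,0,0,0,0,0,0,0,0,0,0,0,0,0,0,0,0,0,0,0,0,0]

```text
t: 31.8
tool_pos: [512.5, -324.9, 86.9]
orientation: [0.794, 0.607, -0.009, 0.009]
ft_force: [-1.2, 2.5, 8.6]
opening: 0.308
grip_force: 59.8
```

Emit:
step_arm:
  steps: [0,0,-10,0,0,0,0,-20,-0.09,0,0,0,-20,-0.09,0,0,0,-20,-0.09,0,0,0,-10,-0.1,0]

```text
t: 32.3
tool_pos: [512.8, -323.2, 168.3]
orientation: [0.668, 0.744, -0.01, 0.008]
ft_force: [-0.3, 0.2, -1.7]
opening: 0.31
grip_force: 59.3
```

```bash
python3 st.py; python3 - <<'E'
from h import *
s=arm.sense();print(s["opening"],s["grip_force"])
m=json.load(open("w2.json"));im=cv2.imread("pics/w2.png")
k=4;c=np.array([580,130.]);r=rect(m,im,c,28,30,110,k);hsv=cv2.cvtColor(cv2.GaussianBlur(r,(5,5),0),cv2.COLOR_BGR2HSV).astype(int)
# print a column profile away from the shadow
for u in (60*k,150*k,190*k): print(u,[tuple(hsv[v,u]) for v in range(60,220,8)])
o=[]
for u in list(range(140*k,200*k,4)):
    g=np.diff(hsv[100:200,u,2].astype(float));v=100+np.argmax(g);o.append((u,v))
o=np.array(o);p=np.polyfit(o[:,0],o[:,1],1);res=o[:,1]-np.polyval(p,o[:,0]);ok=abs(res)<3;p=np.polyfit(o[ok,0],o[ok,1],1)
print("slope",p[0],ok.sum(),"ju offset at mid",30-np.polyval(p,110*k)/k, "std",res[ok].std())
e=c+(30-np.polyval(p,110*k)/k)*ju;print("edge pt",e,"perp",e@ju)
print("fence end jy",jy(onz(m,276,90,28)),"stop face start",jy(onz(m,358,110,45)),onz(m,358,110,45))
m9=json.load(open("w9.json"));print([proj(m9,(x,y,45)).round() for x,y in((555,150),(560,145))])
E
```

```text
32.3 [ 512.8 -323.2  168.3] z [-0.002 -0.026 -1.   ] yaw 1.679 j [ 0.205  0.566  0.395  1.788 -0.252  0.827  0.822] [-0.3  0.2 -1.7]
0.31016768445266935 59.34572875499725
240 [(np.int64(15), np.int64(141), np.int64(148)), (np.int64(15), np.int64(137), np.int64(156)), (np.int64(15), np.int64(140), np.int64(157)), (np.int64(14), np.int64(139), np.int64(163)), (np.int64(14), np.int64(140), np.int64(158)), (np.int64(15), np.int64(139), np.int64(150)), (np.int64(14), np.int64(79), np.int64(113)), (np.int64(13), np.int64(45), np.int64(174)), (np.int64(13), np.int64(46), np.int64(168)), (np.int64(12), np.int64(44), np.int64(169)), (np.int64(12), np.int64(44), np.int64(170)), (np.int64(13), np.int64(40), np.int64(166)), (np.int64(10), np.int64(43), np.int64(173)), (np.int64(12), np.int64(42), np.int64(165)), (np.int64(12), np.int64(46), np.int64(165)), (np.int64(11), np.int64(44), np.int64(172)), (np.int64(11), np.int64(44), np.int64(173)), (np.int64(12), np.int64(45), np.int64(166)), (np.int64(13), np.int64(42), np.int64(171)), (np.int64(15), np.int64(99), np.int64(142))]
600 [(np.int64(19)
[... 1393 characters left out ...]
)), (np.int64(25), np.int64(83), np.int64(251)), (np.int64(24), np.int64(81), np.int64(251)), (np.int64(24), np.int64(84), np.int64(251)), (np.int64(24), np.int64(87), np.int64(251)), (np.int64(23), np.int64(93), np.int64(251)), (np.int64(22), np.int64(97), np.int64(249)), (np.int64(23), np.int64(97), np.int64(251)), (np.int64(23), np.int64(91), np.int64(251)), (np.int64(24), np.int64(85), np.int64(251))]
slope -0.011114198388441273 60 ju offset at mid 3.5637051958877457 std 0.5137211493438184
edge pt [583.54294186 130.38413239] perp 594.1971539194595
fence end jy 151.4786222356985 stop face start 85.24226315329302 [565.274248 147.029916  45.      ]
[array([370.,  75.]), array([381.,  73.])]
```

The rail is held. The fence face and stop face come out consistent with the jig dimensions. I'll carry it to a pre-place pose with 3 mm of clearance at the fence and about 12 mm at the stop.

Emit:
step_arm:
  steps: [20,6,0,0,0,44,12,0,0,0,44,12,0,0,0,44,12,0,0,0,44,12,0,0,0]

```text
t: 32.8
tool_pos: [545.6, -120.6, 161.5]
orientation: [0.669, 0.743, -0.01, 0.007]
ft_force: [0.4, -0.1, -0.4]
opening: 0.313
grip_force: 59.4
```

Emit:
step_arm:
  steps: [44,12,0,0,0,44,12,0,0,0,44,12,0,0,0,30,9,0,0,0,16,5,0,0,0]

```text
t: 33.3
tool_pos: [576.8, 63.3, 156.5]
orientation: [0.668, 0.744, -0.01, 0.007]
ft_force: [-0.3, -1.2, -1.0]
opening: 0.305
grip_force: 59.4
```

Emit:
step_arm:
  steps: [0,0,0,0,0,0,0,0,0,0]

```text
t: 33.5
tool_pos: [576.5, 58.9, 156.2]
orientation: [0.669, 0.743, -0.011, 0.007]
ft_force: [0.1, -1.3, -1.1]
opening: 0.313
grip_force: 59.4
```

```bash
python3 st.py
```

```text
33.5 [576.5  58.9 156.2] z [-0.004 -0.026 -1.   ] yaw 1.675 j [-0.443  0.545  0.36   1.85  -0.223  0.795  0.132] [ 0.1 -1.3 -1.1]
```

Emit:
step_arm:
  steps: [0,0,20,0,0,0,0,15,0,0,0,0,8,0,0,0,0,3,0,0,0,0,0,0,0]

```text
t: 34.0
tool_pos: [576.3, 58.4, 109.6]
orientation: [0.669, 0.743, -0.011, 0.007]
ft_force: [-0.9, -1.0, -1.2]
opening: 0.307
grip_force: 59.4
```

Emit:
step_arm:
  steps: [0,0,1.5,0,0,0,0,0,0,0]

```text
t: 34.2
tool_pos: [576.5, 58.8, 108.6]
orientation: [0.669, 0.743, -0.01, 0.007]
ft_force: [0.3, -1.1, -2.0]
opening: 0.308
grip_force: 59.4
```

Emit:
step_arm:
  steps: [0,0,1.5,0,0,0,0,0,0,0]

```text
t: 34.4
tool_pos: [576.3, 58.8, 106.8]
orientation: [0.669, 0.743, -0.011, 0.007]
ft_force: [-0.2, -0.2, -0.5]
opening: 0.306
grip_force: 59.4
```

```bash
python3 st.py; python3 -c "
from h import *
wsnap('w11')
s=arm.sense();print(s['ft_torque'],s['opening'])"
```

```text
34.4 [576.3  58.8 106.8] z [-0.004 -0.025 -1.   ] yaw 1.676 j [-0.419  0.62   0.33   1.867 -0.257  0.705  0.157] [-0.2 -0.2 -0.5]
[ 0.01250885 -0.00611926  0.04409281] 0.30970059867635374
```

Emit:
step_arm:
  steps: [0,0,0.8,0,0,0,0,0,0,0]

```text
t: 34.65
tool_pos: [576.3, 58.7, 105.9]
orientation: [0.669, 0.743, -0.011, 0.007]
ft_force: [0.1, 1.0, -1.1]
opening: 0.306
grip_force: 59.4
```

Emit:
step_arm:
  steps: [0,0,0.7,0,0,0,0,0,0,0]

```text
t: 34.85
tool_pos: [576.2, 58.6, 105.1]
orientation: [0.669, 0.743, -0.011, 0.007]
ft_force: [0.3, -0.7, -0.6]
opening: 0.31
grip_force: 59.4
```

Emit:
step_arm:
  steps: [0,0,0.5,0,0,0,0,0,0,0]

```text
t: 35.05
tool_pos: [576.3, 58.7, 105.0]
orientation: [0.669, 0.743, -0.011, 0.007]
ft_force: [-3.2, 0.5, 6.2]
opening: 0.307
grip_force: 60.2
```

Emit:
step_arm:
  steps: [0,1,-0.4,0,0,0,0,0,0,0]

```text
t: 35.25
tool_pos: [577.2, 58.8, 105.1]
orientation: [0.669, 0.743, -0.011, 0.007]
ft_force: [-2.2, -0.5, 2.4]
opening: 0.311
grip_force: 59.7
```

Emit:
step_arm:
  steps: [0,1,0,0,0,0,0,0,0,0]

```text
t: 35.45
tool_pos: [577.5, 58.8, 105.0]
orientation: [0.669, 0.743, -0.011, 0.006]
ft_force: [-8.9, -0.3, 9.7]
opening: 0.313
grip_force: 60.5
```

Emit:
step_arm:
  steps: [0,0.6,0,0,0,0,0,0,0,0]

```text
t: 35.65
tool_pos: [577.7, 58.8, 105.0]
orientation: [0.669, 0.743, -0.012, 0.006]
ft_force: [-13.8, -0.7, 13.0]
opening: 0.31
grip_force: 61.2
```

Emit:
step_arm:
  steps: [0,-0.8,-0.2,0,0,0,0,0,0,0]

```text
t: 35.85
tool_pos: [577.5, 58.8, 105.1]
orientation: [0.669, 0.743, -0.011, 0.007]
ft_force: [-5.6, -0.8, 2.8]
opening: 0.311
grip_force: 59.9
```

Emit:
step_arm:
  steps: [2,0,0,0,0,2,0,0,0,0,0,0,0,0,0]

```text
t: 36.15
tool_pos: [577.3, 61.9, 105.1]
orientation: [0.669, 0.743, -0.011, 0.007]
ft_force: [-6.5, -6.6, 3.2]
opening: 0.309
grip_force: 60.0
```

Emit:
step_arm:
  steps: [1,0,0,0,0,1,0,0,0,0,0,0,0,0,0]

```text
t: 36.45
tool_pos: [577.1, 63.4, 105.0]
orientation: [0.669, 0.743, -0.012, 0.007]
ft_force: [-5.4, -7.9, 4.5]
opening: 0.308
grip_force: 60.1
```

Emit:
step_arm:
  steps: [0,-1.2,-0.4,0,0,0,0,0,0,0]

```text
t: 36.65
tool_pos: [576.3, 64.7, 105.5]
orientation: [0.669, 0.743, -0.011, 0.007]
ft_force: [-1.9, -1.2, -1.4]
opening: 0.308
grip_force: 59.4
```

Emit:
step_arm:
  steps: [0.5,0,0,0,0,0,0,0,0,0]

```text
t: 36.85
tool_pos: [576.3, 65.4, 105.5]
orientation: [0.669, 0.743, -0.011, 0.007]
ft_force: [-0.1, -0.6, -0.5]
opening: 0.311
grip_force: 59.4
```

Emit:
step_arm:
  steps: [0.5,0,0,0,0,0,0,0,0,0]

```text
t: 37.05
tool_pos: [576.2, 65.9, 105.5]
orientation: [0.669, 0.743, -0.011, 0.007]
ft_force: [-1.5, 0.0, -1.2]
opening: 0.311
grip_force: 59.4
```

```bash
python3 st.py; python3 - <<'E'
from h import *
m,im=wsnap("w12")
p=np.array(arm.sense()["tool_pos"])+54*np.array([-.004,-.025,-1])
e=p.copy();e[:2]+=90*jv;e[2]=46
print("rail end expected px",proj(m,e).round(),"stop top face edge (jv 97) px",proj(m,[*(581.6*ju+97*jv),45]).round(),proj(m,[*(581.6*ju+127*jv),45]).round())
r=rect(m,im[:,:,::-1].copy(),581.6*ju+97*jv,45.5,20,40,5)
hsv=cv2.cvtColor(cv2.GaussianBlur(r,(5,5),0),cv2.COLOR_BGR2HSV)
print("cols in mm: jv from 137 down to 57")
for v in(60,85,100,115,140): print([(137-u//5,hsv[v,u].tolist()) for u in range(0,400,20)])
E
```

```text
37.05 [576.2  65.9 105.5] z [-0.004 -0.025 -1.   ] yaw 1.676 j [-0.43   0.623  0.329  1.865 -0.258  0.704  0.146] [-1.5  0.  -1.2]
rail end expected px [280.  67.] stop top face edge (jv 97) px [285.  54.] [285. -38.]
cols in mm: jv from 137 down to 57
[(137, [0, 0, 0]), (133, [0, 0, 0]), (129, [0, 0, 0]), (125, [0, 0, 0]), (121, [0, 0, 0]), (117, [0, 0, 0]), (113, [38, 4, 252]), (109, [38, 4, 252]), (105, [38, 4, 253]), (101, [38, 4, 253]), (97, [13, 46, 116]), (93, [13, 89, 103]), (89, [12, 115, 195]), (85, [12, 114, 194]), (81, [12, 119, 186]), (77, [12, 113, 192]), (73, [12, 116, 189]), (69, [12, 114, 199]), (65, [13, 112, 192]), (61, [11, 113, 86])]
[(137, [0, 0, 0]), (133, [0, 0, 0]), (129, [0, 0, 0]), (125, [0, 0, 0]), (121, [0, 0, 0]), (117, [0, 0, 0]), (113, [38, 4, 252]), (109, [40, 3, 252]), (105, [38, 4, 253]), (101, [40, 3, 253]), (97, [13, 51, 126]), (93, [12, 68, 86]), (89, [12, 117, 187]), (85, [12, 115, 189]), (81, [12, 115, 188]), (77, [12, 117, 181]), (73, [12, 117, 183]), (69, [12, 114, 186]), (65, [13, 115, 187]), (61, [12, 115, 89])]
[(137, [0, 0, 0]), (133, [0,
[... 504 characters left out ...]
, 252]), (109, [19, 14, 247]), (105, [21, 10, 251]), (101, [50, 3, 253]), (97, [14, 46, 145]), (93, [13, 71, 86]), (89, [13, 118, 188]), (85, [13, 115, 197]), (81, [13, 117, 189]), (77, [12, 112, 186]), (73, [12, 115, 184]), (69, [12, 117, 176]), (65, [12, 116, 178]), (61, [13, 113, 190])]
[(137, [0, 0, 0]), (133, [0, 0, 0]), (129, [0, 0, 0]), (125, [0, 0, 0]), (121, [0, 0, 0]), (117, [0, 0, 0]), (113, [38, 4, 252]), (109, [45, 4, 253]), (105, [50, 3, 253]), (101, [50, 3, 253]), (97, [12, 46, 160]), (93, [12, 75, 85]), (89, [11, 124, 169]), (85, [12, 118, 184]), (81, [12, 116, 193]), (77, [12, 117, 189]), (73, [12, 116, 184]), (69, [12, 116, 180]), (65, [12, 117, 185]), (61, [12, 116, 187])]
```

The gap to the stop is about 7 mm and the earlier force was only fence friction. I'll advance freely, then seat the rail lightly and press in small steps.

Emit:
step_arm:
  steps: [2,0,0,0,0,2,0,0,0,0,1,0,0,0,0,0,0,0,0,0]

```text
t: 37.5
tool_pos: [575.7, 70.1, 105.5]
orientation: [0.669, 0.743, -0.011, 0.007]
ft_force: [-0.4, -6.3, -0.1]
opening: 0.311
grip_force: 59.4
```

Emit:
step_arm:
  steps: [0,0.3,0.3,0,0,0,0,0,0,0]

```text
t: 37.7
tool_pos: [575.9, 70.2, 105.2]
orientation: [0.669, 0.743, -0.011, 0.007]
ft_force: [-2.4, -5.6, 2.8]
opening: 0.308
grip_force: 59.8
```

Emit:
step_arm:
  steps: [0,0.3,0,0,0,0,0,0,0,0]

```text
t: 37.9
tool_pos: [575.9, 70.1, 105.2]
orientation: [0.669, 0.743, -0.011, 0.007]
ft_force: [-4.4, -5.4, 4.2]
opening: 0.312
grip_force: 60.0
```

```bash
python3 st.py
```

```text
37.9 [575.9  70.1 105.2] z [-0.005 -0.026 -1.   ] yaw 1.676 j [-0.438  0.624  0.33   1.864 -0.257  0.705  0.137] [-4.4 -5.4  4.2]
```

Emit:
step_arm:
  steps: [0,-0.3,-0.2,0,0,0.3,0,0,0,0,0,0,0,0,0]

```text
t: 38.2
tool_pos: [575.8, 70.2, 105.3]
orientation: [0.669, 0.743, -0.011, 0.007]
ft_force: [-1.3, -7.0, 0.1]
opening: 0.307
grip_force: 59.5
```

Emit:
step_arm:
  steps: [0.3,0,0,0,0,0,0,0,0,0]

```text
t: 38.4
tool_pos: [575.8, 70.2, 105.3]
orientation: [0.669, 0.743, -0.011, 0.007]
ft_force: [-0.6, -8.1, 0.7]
opening: 0.31
grip_force: 59.5
```

```bash
python3 - <<'E'
from h import *
F=[]
for i in range(4):
    F.append(arm.sense()["ft_force"]);vision.camera("top")
F=np.array(F);print(F.round(1),F.mean(0),"along",(F[:,:2]@jv).mean(),arm.sense()["tool_pos"])
E
```

```text
[[-0.6 -8.1  0.7]
 [-2.2 -8.5  0.5]
 [-1.2 -7.6  1. ]
 [-1.9 -8.2  0.9]] [-1.48911946 -8.10687281  0.76630939] along -7.899127021055845 [575.85493355  70.21427367 105.33926539]
```

Emit:
step_arm:
  steps: [0.3,0,0,0,0,0,0,0,0,0]

```text
t: 38.8
tool_pos: [575.9, 70.2, 105.4]
orientation: [0.669, 0.743, -0.011, 0.007]
ft_force: [-1.6, -8.6, 1.0]
opening: 0.309
grip_force: 59.6
```

Emit:
step_arm:
  steps: [0.3,0,0,0,0,0,0,0,0,0]

```text
t: 39.0
tool_pos: [575.8, 70.3, 105.3]
orientation: [0.669, 0.743, -0.011, 0.008]
ft_force: [-1.1, -10.5, 1.4]
opening: 0.305
grip_force: 59.6
```

```bash
python3 - <<'E'
from h import *
F=[]
for i in range(4):
    F.append(arm.sense()["ft_force"]);vision.camera("top")
F=np.array(F);print(F.mean(0),"along",(F[:,:2]@jv),arm.sense()["tool_pos"])
E
```

```text
[ -1.47974968 -10.63083417   0.53926857] along [-10.28757434 -10.65055074 -10.23771512 -10.46173144] [575.7954515   70.28195938 105.32519979]
```

Emit:
step_arm:
  steps: [0.15,0,0,0,0,0,0,0,0,0,0,0,0,0,0,0,0,0,0,0]

```text
t: 39.6
tool_pos: [575.8, 70.3, 105.3]
orientation: [0.669, 0.743, -0.011, 0.008]
ft_force: [-1.9, -10.8, 1.0]
opening: 0.308
grip_force: 59.6
```

Emit:
step_arm:
  steps: [0,0,0,0,45,0,0,0,0,50,0,0,0,0,50,0,0,-4,0,50,0,0,-8,0,50]

```text
t: 40.1
tool_pos: [575.6, 72.5, 117.4]
orientation: [0.669, 0.743, -0.011, 0.007]
ft_force: [0.0, -0.5, 1.4]
opening: 0.501
grip_force: 0.0
```

Emit:
step_arm:
  steps: [0,0,-25,0,50,0,0,-40,0,50,0,0,-30,0,50,0,0,0,0,50,0,0,0,0,50]

```text
t: 40.6
tool_pos: [576.3, 75.0, 213.1]
orientation: [0.669, 0.743, -0.01, 0.007]
ft_force: [-0.6, 0.3, -0.2]
opening: 0.498
grip_force: 0.0
```

```bash
python3 st.py; python3 - <<'E'
from g import *
m,im=wsnap("w13");print("cam",(-np.array(m["R"]).T@np.array(m["t"])).round())
try: gap2("w13")
except Exception as e: print(e)
bgr=im[:,:,::-1].copy();c=578*ju+20*jv
r=rect(m,bgr,c,46,40,110,4);hsv=cv2.cvtColor(cv2.GaussianBlur(r,(3,3),0),cv2.COLOR_BGR2HSV).astype(int)
M=((hsv[...,0]<15)&(hsv[...,0]>8)&(hsv[...,1]>96)&(hsv[...,1]<135)).astype(np.uint8);M=cv2.morphologyEx(M,cv2.MORPH_OPEN,np.ones((9,9)))
n,l,st,cc=cv2.connectedComponentsWithStats(M);i=max(range(1,n),key=lambda i:st[i,4]);s=st[i]/4
print("rail jv",130-s[0],130-s[0]-s[2],"perp",618-s[1],618-s[1]-s[3],"minrect",cv2.minAreaRect(np.argwhere(l==i)[:,::-1].astype(np.float32)))
E
```

```text
40.6 [576.3  75.  213.1] z [-0.002 -0.024 -1.   ] yaw 1.676 j [-0.494  0.468  0.389  1.814 -0.189  0.905  0.081] [-0.6  0.3 -0.2]
cam [571. 143. 282.]
w13 shaft (np.float64(241.5), 75) ptip (np.float64(239.0), 70) rtip (np.float64(245.5), 60) rbody (np.float64(241.0), 80) past mm tip 0.65 body -0.05
rail jv 96.5 -83.25 perp 595.25 566.5 minrect ((493.2727355957031, 148.5343017578125), (113.11772918701172, 718.0350341796875), 89.65691375732422)
```

The rail lies flush: its end is at the stop face and its side at the fence. I'll recheck the pointer from straight above.

Emit:
step_arm:
  steps: [11,-20,14,0,50,11,-20,14,0,50,12,-20,14,0,50,0,0,0,0,50,0,0,0,0,50]

```text
t: 41.15
tool_pos: [512.5, 101.2, 169.2]
orientation: [0.669, 0.743, -0.011, 0.007]
ft_force: [0.4, -0.2, 0.3]
opening: 0.495
grip_force: 0.0
```

Emit:
step_arm:
  steps: [0,0,0,0,50,0,0,0,0,50]

```text
t: 41.35
tool_pos: [513.4, 100.8, 170.0]
orientation: [0.669, 0.743, -0.01, 0.007]
ft_force: [-0.3, 0.5, -0.0]
opening: 0.501
grip_force: 0.0
```

```bash
python3 st.py; python3 - <<'E'
from g import *
import h
m,im=wsnap("w14");print("cam",(-np.array(m["R"]).T@np.array(m["t"])).round())
for y in(.108,.115):
    h.ju=np.array([np.cos(y),np.sin(y)]);h.jv=np.array([-np.sin(y),np.cos(y)])
    for f in("w8","w9","w14"): gap2(f)
h.ju=np.array([np.cos(.11),np.sin(.11)]);h.jv=np.array([-np.sin(.11),np.cos(.11)])
r=rect(m,im[:,:,::-1].copy(),(505,166),21,20,25,10);S=cv2.cvtColor(cv2.GaussianBlur(r,(5,5),0),cv2.COLOR_BGR2HSV)
for v in range(20,380,20):
    s=S[v,170:330:4,1].astype(int);print(v,''.join('#' if x<50 else ('+' if x<85 else '.') for x in s))
E
```

```text
41.35 [513.4 100.8 170. ] z [-0.003 -0.025 -1.   ] yaw 1.675 j [-0.567  0.439  0.372  1.982 -0.19   0.765  0.016] [-0.3  0.5 -0. ]
cam [508. 169. 239.]
w8 shaft (np.float64(231.5), 75) ptip (np.float64(233.0), 70) rtip (np.float64(245.0), 60) rbody (np.float64(247.5), 80) past mm tip 1.2 body 1.6
w9 shaft (np.float64(246.0), 75) ptip (np.float64(247.0), 70) rtip (np.float64(246.0), 60) rbody (np.float64(249.0), 80) past mm tip -0.1 body 0.3
w14 shaft (np.float64(244.0), 75) ptip (np.float64(246.0), 70) rtip (np.float64(246.5), 60) rbody (np.float64(247.2), 80) past mm tip 0.05 body 0.32
w8 shaft (np.float64(232.5), 75) ptip (np.float64(233.5), 70) rtip (np.float64(244.5), 60) rbody (np.float64(246.5), 80) past mm tip 1.1 body 1.4
w9 shaft (np.float64(247.0), 75) ptip (np.float64(247.5), 70) rtip (np.float64(245.5), 60) rbody (np.float64(248.0), 80) past mm tip -0.2 body 0.1
w14 shaft (np.float64(245.0), 75) ptip (np.float64(246.5), 70) rtip (np.float64(246.0), 60) rbody (np.float64(246.5), 80) past mm tip -0.05 body 0.15
20 ++++##############################++++++
40 ++++##############################+..+++
60 ++++##############################+...++
80 +++++#############################+..+++
100 +++++++#########################++++++++
120 +++++++...+#################+..+++++++++
140 +++++++++++.++###########+++++++++++++++
160 +++++++++++++++#######++++++++++++++++++
180 ++++++++++++++++++###+..++++++++++++++++
200 +++++++++###############################
220 ################+.....+#################
240 ############+.............##############
260 #########+....................+#########
280 ####++..........................+#######
300 #+...................................+##
320 #.....................................+#
340 #.....................................##
360 #+.................++.................##
```

The pointer agrees with the rider to about 0.1 mm and the rail is seated, with the robot clear. Handing in.

```bash
python3 -c "
from cell import workorder
print(workorder.close_job())"
```

```text
the job is handed in; nothing more can be done
None
```

The job is handed in: the stop's pointer rests within about 0.1 mm of the rider with the play taken up, and the rail lies flat against the fence, was pressed home at about 11 N, and was released; early on, an arm move overran joint 7's rounded range by about 0.004 rad without touching anything.

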